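# Fetch the wafer carton from under the tube display

## Task

A customer wants the long purple wafer carton lying beneath the three sweet tubes of the counter display. Clear all three tubes into the grooves of the side rack, one in each groove, then take out the carton and lay it flat on the green mat, centred and lined up with it. Finally lay each tube back in the cradle of its own colour, centred end to end, and leave the honey jar near the mat where it stands.

Things in the scene. Friction and masses are not known exactly. Their poses are not given: they have to be found in the camera images.
- tube_red_center (a point): Centre of the red sweet tube: a rigid cardboard cylinder 40 mm in diameter and 180 mm long with brass-coloured end caps and two thin white bands, 0.15 kg; it lies level, x runs along its length (either end alike). It starts in the red cradle.
- tube_yellow_center (a point): Centre of the yellow sweet tube: a rigid cardboard cylinder 40 mm in diameter and 180 mm long with brass-coloured end caps and two thin white bands, 0.15 kg; it lies level, x runs along its length (either end alike). It starts in the yellow cradle.
- tube_blue_center (a point): Centre of the blue sweet tube: a rigid cardboard cylinder 40 mm in diameter and 180 mm long with brass-coloured end caps and two thin white bands, 0.15 kg; it lies level, x runs along its length (either end alike). It starts in the blue cradle.
- cradle_red: The red cradle on the display rack, fixed: two red 90-degree V-supports (14 mm thick, mouth 40 mm wide) at x = +-72 mm, nothing between; red tags at their feet. A tube lies in both along x. Origin: midway, on the rack's floor, 6 mm above the counter; a cradled tube's axis is 66 mm above it. Cradles stand parallel, 80 mm apart, order varies.
- cradle_yellow: The yellow cradle on the display rack, fixed: two yellow 90-degree V-supports (14 mm thick, mouth 40 mm wide) at x = +-72 mm, nothing between; yellow tags at their feet. A tube lies in both along x. Origin: midway, on the rack's floor, 6 mm above the counter; a cradled tube's axis is 66 mm above it. Cradles stand parallel, 80 mm apart, order varies.
- cradle_blue: The blue cradle on the display rack, fixed: two blue 90-degree V-supports (14 mm thick, mouth 40 mm wide) at x = +-72 mm, nothing between; blue tags at their feet. A tube lies in both along x. Origin: midway, on the rack's floor, 6 mm above the counter; a cradled tube's axis is 66 mm above it. Cradles stand parallel, 80 mm apart, order varies.
- side_rack: The side rack, fixed, empty at the start: grey plate 170 x 212 x 4 mm with three parallel grooves along x at y = -80, 0, +80 mm, each of two white 90-degree V-supports (14 mm thick, mouth 40 mm wide) at x = +-72 mm, nothing between. Origin: centre of the plate's underside, on the counter; a tube's axis in a groove is 50 mm above it.
- carton_center (a point): Centre of the long purple wafer carton with white end bands, rigid, 46 mm (x) x 190 mm (y) x 40 mm high, 0.25 kg. It lies on the display rack's floor (6 mm above the counter) beneath all three tubes, across them, between the front and rear V-supports, whose inner faces are 130 mm apart.
- mat: The customer's green mat, fixed on the counter, 70 mm (x) x 220 mm (y), 3 mm thick. Origin: centre of its underside; its long side is y.
- honey_jar_center (a point): Centre of the honey jar that stands near the mat on the robot's side of the racks: amber glass, 56 mm in diameter, 85 mm high, brass lid, loose.

How it is judged:
By the outcome, as a careful person would: the job done as asked, in the order asked, and still so for the second after the job is handed in, with the robot touching nothing.
It also fails if it takes over 136 s, if anything falls off the work surface, if the arm or the gripper's body presses on something with over 40 N, if the wrist force passes 120 N, or if a joint passes its speed limit or range.

## Robot

A 6-joint arm with a two-finger parallel gripper is mounted at the origin on the work surface. World frame = base frame: x ahead of the robot, y to its left, z up, the work surface at z = 0. Lengths are in mm, angles in rad, forces in N, time in s.
With the tool pointing down it reaches from about 250 to 725 mm from the base axis. Payload 9.7 kg.
Tool frame: the origin (TCP) lies on the centre line of the jaws, within the pads' length; the fingertips stand 22 mm ahead of it and the grasp point (between the pads) lies 3 mm ahead of it; z points along the fingers, y is the line along which they close (so a half turn about z gives the same grasp; the last joint's range is limited). The gripper opens to 85 mm and grips with 20 to 120 N. Pads are 22 mm wide; open, the fingers measure 114 mm over their backs; the gripper's body (76 mm by 85 mm) begins 54 mm behind the grasp point. The pads swing forward as they close: fully open they stand 13 mm farther back than shut.
Start: joints at [1.147, 0.087, 0.176, 1.66, 0, 1.571], TCP at [226.172, 501.341, 219.284] pointing down, gripper open.
Joint ranges: [-3.13, 3.13], [-0.85, 1.81], [-1.15, 1.24], [-2.2, 2.28], [-1.44, 1.52], [-3.14, 3.14]. Speed limits (rad/s): [2.22, 2.22, 2.57, 3.14, 3.14, 3.14].

## Interface

Orientations are given as [roll, pitch, yaw] about the fixed x, y, z axes, in that order (R = Rz(yaw) Ry(pitch) Rx(roll)).
In Python, from rig import arm, grab_frame, spot_in gives the robot as it stands.
- The arm moves only by the tool jog_arm, never from a script. Its argument "moves" is text: rows parted by semicolons, each of 5 numbers parted by spaces: the closure, from 0 (fully open) to 1 (shut), then the shift along the world's x, y, z in m, then the turn about the world's z in rad. In form: claw tx ty tz spin; .... A call has exactly 8 rows; each row is the pose to reach, as a shift and turn from the pose commanded when the call began; what a row does not reach only later rows make up. A row lasts 1/12 s, in which the tool goes at most 41.7 mm and 7.16 degrees, less where a joint would pass 70% of its speed; a pose out of reach is approached as far as the arm can. A call with a gripper value outside its range is refused whole. The fingers move at their own pace and stop on an object; "force" is the grip in N (left out, the last holds). Time passes only in rows, so rows that repeat a pose let the fingers close, or fill a call up. It gives the time, the measured TCP pose, the force, the opening and the grip force at its end, in the units of the state.
- arm.observe(): the state, without advancing time (a new reading comes with each control period).
- grab_frame(name): name is "scene" or "top" or "wrist"; returns a dict with "color" (384x512x3 uint8, red, green, blue), "mtx" (3x3 intrinsics, pixels), "distortion" ([k1, k2, p1, p2, k3] as OpenCV has them; the pictures are not rectified), "world_from_camera" (4x4, takes a point from camera to world coordinates); the wrist camera has in their place "T_tool_cam" (4x4, takes a point from camera to tool coordinates, whose origin is the TCP and whose axes are the flange's). Camera axes: x right, y down, z forward; pixel columns grow to the right and rows downward; lengths in mm; the calibration is good to about 2 mm. A picture is of the moment at which its call begins: read the wrist's pose just before it. There is no depth.
- arm.job_done(): hands the job in; it is judged then, once.
Trained networks look in a picture, given as the dict that the camera call returned (one of the last four; its "shot" number tells which), for a name from the list of things; names that differ only in an ending like _2 or _b are one class to them, and where a whole thing is asked for, a point or a joint stands for the part that bears it (a point fixed in the world has none). Each returns a list of dicts, best first, with "conf" (0 to 1); they miss things now and then, are a little off and sometimes report something else, mostly with a low value. They report only what shows in the picture. A call takes as long as a camera call.
- spot_in(picture, label): "position" ([column, row] in pixels, amid what is visible of it).
The state is a dict: "t": time; "q": joint angles; "dq": joint speeds; "joint_torque": joint torques, N m; "eef_pos": TCP position; "tcp_rot": TCP orientation; "contact_force": force on the tool from outside, world axes, zero at the start; "torque": the same for the moment, N m; "grip_width": finger opening in mm; "grasp_force": force on a finger pad.
Only numpy, scipy, OpenCV 4.12 (cv2) and the standard library are available. Lean on these libraries where they do the work, as an engineer would, in place of code of your own. Each camera call takes 0.05 s, during which the arm holds its last target. There are 200 camera calls.

## Working session

There is one attempt and no reset: what is moved stays moved. The work goes in short steps, Python scripts to look and compute and a tool call to move; the robot and the scene stay as the last step left them, time stands still between calls to the robot, and variables do not carry over. Pictures are saved under pics/ and viewed, at most 14 in all, crops included, and the job is handed in when it is done.

Besides the shell and the picture viewer there is one more tool, called after "Call:" as a command line: name --argument value ..., lists and objects as JSON in quotes. jog_arm: Moves the arm, as the interface text tells. Its arguments: {"type":"object","properties":{"moves":{"type":"string"},"force":{"type":"number"}},"required":["moves"]}

```bash
mkdir -p pics; ls
cat > h.py <<'E'
import numpy as np,cv2
from rig import arm,grab_frame,spot_in
L=["tube_red_center","tube_yellow_center","tube_blue_center","cradle_red","cradle_yellow","cradle_blue","side_rack","carton_center","mat","honey_jar_center"]
def save(p,n): cv2.imwrite('pics/'+n,p["color"][:,:,::-1])
def ray(p,uv,T=None):
    T=np.array(p["world_from_camera"]) if T is None else T
    u=cv2.undistortPoints(np.array([[uv]],float),np.array(p["mtx"],float),np.array(p["distortion"],float))[0,0]
    d=T[:3,:3]@np.array([u[0],u[1],1]); return T[:3,3],d/np.linalg.norm(d)
def onz(p,uv,z,T=None):
    o,d=ray(p,uv,T); return o+d*(z-o[2])/d[2]
def tri(rs):
    A=sum(np.eye(3)-np.outer(d,d) for o,d in rs); b=sum((np.eye(3)-np.outer(d,d))@o for o,d in rs)
    return np.linalg.solve(A,b)
def wristT(p,s):
    from scipy.spatial.transform import Rotation as R
    T=np.eye(4); T[:3,:3]=R.from_euler('xyz',s["tcp_rot"]).as_matrix(); T[:3,3]=s["eef_pos"]
    return T@np.array(p["T_tool_cam"])
E
python3 - <<'E'
from h import *
np.set_printoptions(precision=1,suppress=True)
print(arm.observe())
a=grab_frame("top");b=grab_frame("scene")
save(a,"top0.png");save(b,"scene0.png")
for l in L:
    x=spot_in(a,l);y=spot_in(b,l)
    print(l,[(np.round(i["position"]),round(i["conf"],2)) for i in x[:2]],[(np.round(i["position"]),round(i["conf"],2)) for i in y[:2]])
    if x and y:
        r=[ray(a,x[0]["position"]),ray(b,y[0]["position"])];print('  ',tri(r))
E
```

```text
pics
{'t': 0.0, 'q': array([ 1.1,  0.1,  0.2,  1.7, -0. ,  1.6]), 'dq': array([ 0.,  0., -0., -0., -0.,  0.]), 'joint_torque': array([  0. , -52. ,  46.5,   0. ,   0. ,   0. ]), 'eef_pos': array([226.1, 501.1, 218.6]), 'tcp_rot': array([-3.1,  0. ,  2.7]), 'contact_force': array([-1.1, -0.6,  0.5]), 'torque': array([-0.,  0., -0.]), 'grasp_force': 0.0, 'grip_width': 85.72422786325765}
tube_red_center [(array([210., 164.]), 0.94)] [(array([254., 240.]), 0.82)]
   [610.5 100.   75.5]
tube_yellow_center [(array([180., 160.]), 0.61), (array([179., 195.]), 0.48)] [(array([279., 273.]), 0.61), (array([228., 279.]), 0.28)]
   [626.2 172.1  61.9]
tube_blue_center [(array([144., 152.]), 0.6)] [(array([315., 305.]), 0.86)]
   [642.5 255.4  75.9]
cradle_red [] [(array([226., 276.]), 0.93)]
cradle_yellow [(array([181., 198.]), 0.75)] [(array([258., 312.]), 0.61)]
   [ 599.1  166.1 -124.8]
cradle_blue [(array([151., 191.]), 0.87), (array([145., 152.]), 0.56)] [(array([286., 351.]), 0.9)]
   [ 620.7  254.3 -142.9]
side_rack [(array([320., 167.]), 0.69), (array([214., 204.]), 0.36)] [(array([155., 197.]), 0.9)]
   [ 619.1 -171.2    1.7]
carton_center [(array([186., 163.]), 0.91)] [(array([285., 284.]), 0.92)]
   [623.5 172.2  24.1]
mat [(array([218., 242.]), 0.68)] [(array([307., 207.]), 0.61)]
   [429.8  89.2  -4.2]
honey_jar_center [(array([326., 238.]), 0.9), (array([179., 160.]), 0.54)] [(array([215., 135.]), 0.88), (array([280., 275.]), 0.63)]
   [ 431.9 -167.8   52.3]
```

View pics/top0.png

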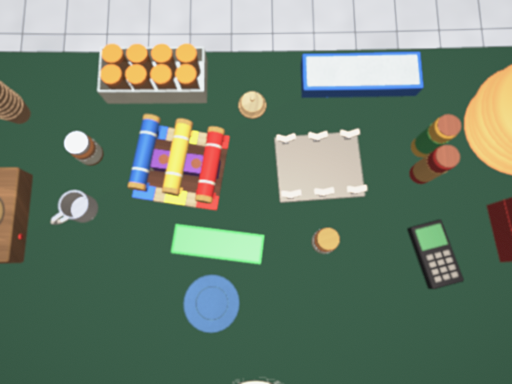

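View pics/scene0.png

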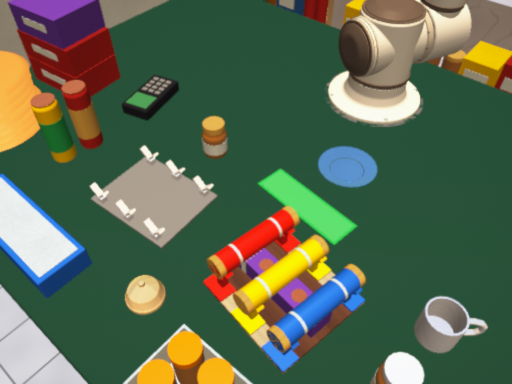

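The top view shows red, yellow and blue tubes at about (210,164), (178,158) and (145,152), tilted about -0.18 rad, with the purple carton beneath. The side rack is at (320,167), the mat at (218,244) and the jar at (326,240). The scene view agrees. Next I move the wrist camera over the rack.

Call:
jog_arm --moves "0 0.03 -0.025 0.02 0.03;0 0.06 -0.05 0.04 0.06;0 0.09 -0.075 0.06 0.09;0 0.12 -0.1 0.08 0.12;0 0.15 -0.125 0.09 0.15;0 0.18 -0.15 0.1 0.18;0 0.21 -0.175 0.11 0.21;0 0.24 -0.2 0.11 0.25" --force 40

```text
t: 1.77
eef_pos: [466.1, 301.2, 331.4]
tcp_rot: [3.14, 0.002, 2.969]
contact_force: [0.5, -0.4, -1.0]
grip_width: 85.4
grasp_force: 0.0
```

Call:
jog_arm --moves "0 0.03 -0.03 0 0;0 0.06 -0.06 0 0;0 0.08 -0.09 0 0;0 0.1 -0.12 0 0;0 0.1 -0.125 0 0;0 0.1 -0.125 0 0;0 0.1 -0.125 0 0;0 0.1 -0.125 0 0"

```text
t: 2.43
eef_pos: [564.3, 178.4, 329.5]
tcp_rot: [3.141, 0.0, 2.969]
contact_force: [0.5, 0.5, -0.4]
grip_width: 85.0
grasp_force: 0.0
```

Run:
```python
from h import *
np.set_printoptions(precision=3,suppress=True)
s=arm.observe();w=grab_frame("wrist");save(w,"w1.png");T=wristT(w,s)
print(s["t"],s["eef_pos"],s["tcp_rot"],s["q"]);print(np.array(w["T_tool_cam"]));print(T)
for l in L:
    x=spot_in(w,l)
    print(l,[(np.round(i["position"]),round(i["conf"],2)) for i in x[:3]])
```

```text
2.4333 [564.266 178.426 329.508] [3.141 0.    2.969] [0.306 0.276 0.615 1.909 0.    0.479]
[[   0.      -0.958   -0.287   72.912]
 [   1.      -0.       0.       0.035]
 [  -0.      -0.287    0.958 -154.944]
 [   0.       0.       0.       1.   ]]
[[  0.172   0.944   0.283 492.412]
 [  0.985  -0.165  -0.049 190.95 ]
 [  0.001   0.287  -0.958 484.44 ]
 [  0.      0.      0.      1.   ]]
tube_red_center [(array([209., 198.]), 0.89)]
tube_yellow_center [(array([264., 198.]), 0.95)]
tube_blue_center [(array([314., 196.]), 0.76), (array([299., 142.]), 0.32)]
cradle_red [(array([225., 145.]), 0.78), (array([313., 198.]), 0.44)]
cradle_yellow [(array([261., 136.]), 0.88)]
cradle_blue [(array([302., 143.]), 0.79)]
side_rack [(array([ 72., 219.]), 0.56)]
carton_center [(array([249., 191.]), 0.78)]
mat [(array([184.,  78.]), 0.55), (array([298., 141.]), 0.48)]
honey_jar_center [(array([ 21., 109.]), 0.74)]
```

View pics/w1.png

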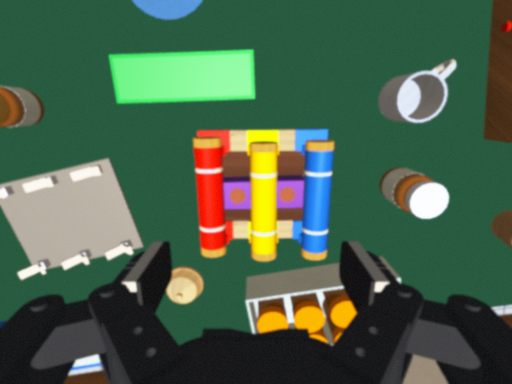

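The wrist view shows the whole scene. Tubes are at columns 209, 264 and 314, row about 198; the mat is at (184,78); the side rack is at (70,218), with yaw unlike the display. I'll rectify onto planes and fit rectangles.

```bash
cat >> h.py <<'E'
def ortho(p,T,z,x0,x1,y0,y1,k=2):
    # rows grow with +x, columns with +y ; k px per mm
    X,Y=np.meshgrid(np.arange(x0,x1,1/k),np.arange(y0,y1,1/k),indexing='ij')
    P=np.stack([X,Y,np.full_like(X,z)],-1).reshape(-1,3).astype(float)
    Ti=np.linalg.inv(T); uv,_=cv2.projectPoints(P,cv2.Rodrigues(Ti[:3,:3])[0],Ti[:3,3],np.array(p["mtx"],float),np.array(p["distortion"],float))
    m=uv.reshape(*X.shape,2).astype(np.float32)
    return cv2.remap(p["color"],m[...,0].copy(),m[...,1].copy(),cv2.INTER_LINEAR)
def rect(m,x0,y0,k=2):
    m=cv2.morphologyEx(m.astype(np.uint8),cv2.MORPH_OPEN,np.ones((3,3)))
    n,lab,st,_=cv2.connectedComponentsWithStats(m)
    i=1+np.argmax(st[1:,4]); c,_=cv2.findContours((lab==i).astype(np.uint8),0,1)
    c=max(c,key=cv2.contourArea); b=cv2.boxPoints(cv2.minAreaRect(c))
    b=np.stack([b[:,1]/k+x0,b[:,0]/k+y0],1); ctr=b.mean(0)
    e=[b[1]-b[0],b[2]-b[1]]; e.sort(key=np.linalg.norm); l=e[1]*np.sign(e[1][np.argmax(abs(e[1]))])
    return ctr,np.linalg.norm(e[1]),np.linalg.norm(e[0]),np.arctan2(l[1],l[0])
E
python3 - <<'E'
from h import *
np.set_printoptions(precision=3,suppress=True)
s=arm.observe();w=grab_frame("wrist");T=wristT(w,s)
t=grab_frame("top");Tt=np.array(t["world_from_camera"])
def hsv(i): return cv2.cvtColor(i,cv2.COLOR_RGB2HSV).astype(int)
for p,TT,n in((w,T,'w'),(t,Tt,'t')):
    o=ortho(p,TT,3,330,530,-60,240);h=hsv(o);print(n,'mat',rect((h[...,0]>45)&(h[...,0]<75)&(h[...,1]>80)&(h[...,2]>140),330,-60))
    o=ortho(p,TT,4,480,760,-330,0);h=hsv(o);print(n,'side',rect((h[...,2]>90)&(h[...,1]<80),480,-330))
    c=ortho(p,TT,92,490,760,30,310)
    if n=='w':
        cv2.imwrite('pics/o_tubes.png',c[:,:,::-1]);cv2.imwrite('pics/o_side.png',ortho(p,TT,42,490,750,-310,-30)[:,:,::-1])
    h=hsv(c)
    m=((h[...,0]<5)|(h[...,0]>172))&(h[...,1]>150)&(h[...,2]>90)
E
```

```text
w mat (array([429.584,  88.012], dtype=float32), np.float32(223.3728), np.float32(73.138885), np.float32(1.4346576))
w side (array([ 629.785, -184.81 ], dtype=float32), np.float32(252.66327), np.float32(185.48187), np.float32(1.6332151))
t mat (array([427.256,  79.575], dtype=float32), np.float32(206.03233), np.float32(72.764534), np.float32(1.4342879))
t side (array([ 626.249, -171.985], dtype=float32), np.float32(226.71835), np.float32(184.96997), np.float32(1.6319447))
```

View pics/o_tubes.png

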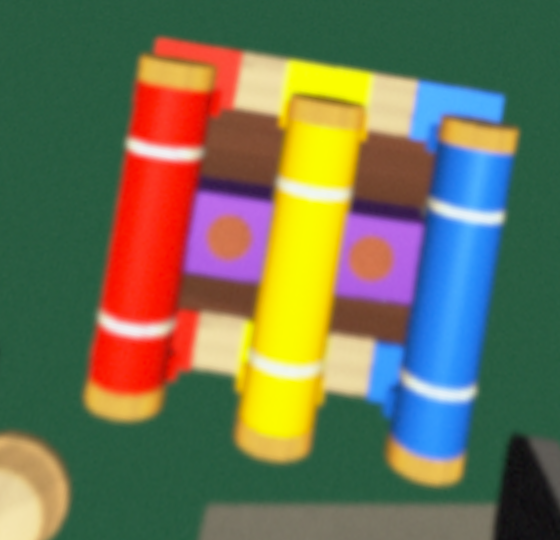

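View pics/o_side.png

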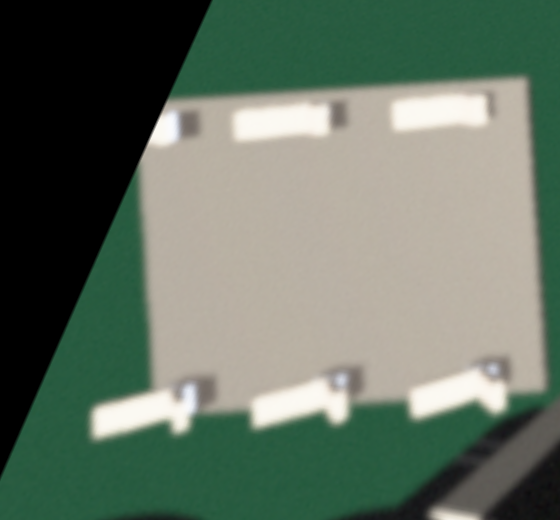

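The tubes run at about -0.16 rad, with the yellow one offset about 8 mm along its axis. The side rack's left part is cut off, so I move over it.

Call:
jog_arm --moves "0 0 -0.04 0 0.04;0 0 -0.08 0 0.08;0 0 -0.12 0 0.12;0 0 -0.16 0 0.16;0 0 -0.2 0 0.2;0 0 -0.24 0 0.23;0 0 -0.28 0 0.23;0 0 -0.32 0 0.23"

```text
t: 3.75
eef_pos: [564.3, -144.5, 329.5]
tcp_rot: [-3.141, 0.0, -3.085]
contact_force: [-0.4, 0.7, 0.7]
grip_width: 85.5
grasp_force: 0.0
```

Call:
jog_arm --moves "0 0 -0.03 0 0;0 0 -0.03 0 0;0 0 -0.03 0 0;0 0 -0.03 0 0;0 0 -0.03 0 0;0 0 -0.03 0 0;0 0 -0.03 0 0;0 0 -0.03 0 0"

```text
t: 4.42
eef_pos: [564.9, -171.6, 329.4]
tcp_rot: [-3.142, 0.0, -3.084]
contact_force: [0.8, -0.3, 0.5]
grip_width: 85.5
grasp_force: 0.0
```

Run:
```python
from h import *
np.set_printoptions(precision=3,suppress=True)
s=arm.observe();w=grab_frame("wrist");T=wristT(w,s);print(s["t"],s["eef_pos"],s["tcp_rot"])
def hsv(i): return cv2.cvtColor(i,cv2.COLOR_RGB2HSV).astype(int)
o=ortho(w,T,4,490,750,-310,-30);h=hsv(o);print(rect((h[...,2]>90)&(h[...,2]<225)&(h[...,1]<80),490,-310))
cv2.imwrite('pics/o_side2.png',o[:,:,::-1])
np.savez('side.npz',c=w["color"],T=T,m=np.array(w["mtx"]),d=np.array(w["distortion"]))
```

```text
4.4167 [ 564.872 -171.631  329.433] [-3.142  0.    -3.084]
(array([ 629.441, -167.551], dtype=float32), np.float32(229.08426), np.float32(187.69621), np.float32(1.6332151))
```

View pics/o_side2.png

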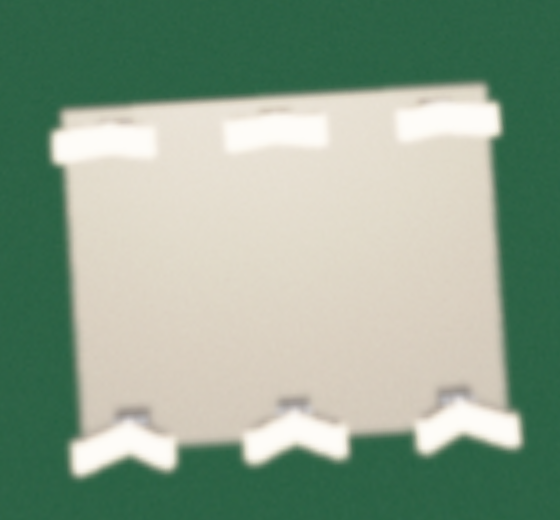

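Plate corners at (62,108), (486,83), (82,447) and (508,428) give the side rack at (623.2,-167.8) with yaw 0.059. The size comes out exactly 212x170. Next I hover over the red tube.

Call:
jog_arm --moves "0 0.006 0.036 0 -0.03;0 0.012 0.072 0 -0.06;0 0.018 0.108 -0.01 -0.1;0 0.024 0.144 -0.03 -0.13;0 0.03 0.18 -0.05 -0.16;0 0.036 0.216 -0.07 -0.19;0 0.042 0.25 -0.09 -0.215;0 0.044 0.273 -0.11 -0.216"

```text
t: 5.13
eef_pos: [608.8, 103.8, 218.0]
tcp_rot: [3.141, 0.0, 2.982]
contact_force: [0.3, -0.2, 0.4]
grip_width: 85.6
grasp_force: 0.0
```

Call:
jog_arm --moves "0.2 0 0 -0.02 0;0.2 0 0 -0.02 0;0.2 0 0 -0.02 0;0.2 0 0 -0.02 0;0.2 0 0 -0.02 0;0.2 0 0 -0.02 0;0.2 0 0 -0.02 0;0.2 0 0 -0.02 0"

```text
t: 5.8
eef_pos: [609.0, 100.1, 199.9]
tcp_rot: [3.141, 0.001, 2.981]
contact_force: [0.3, 0.5, 0.3]
grip_width: 68.2
grasp_force: 0.0
```

```bash
cat >> h.py <<'E'
def hsv(i): return cv2.cvtColor(i,cv2.COLOR_RGB2HSV).astype(int)
def look(n,z,x0,x1,y0,y1,k=2):
    s=arm.observe();w=grab_frame("wrist");T=wristT(w,s);print(s["t"],s["eef_pos"],s["tcp_rot"],s["grip_width"],T[:3,3])
    o=ortho(w,T,z,x0,x1,y0,y1,k);cv2.imwrite('pics/'+n,o[:,:,::-1]);return w,T,o
E
python3 - <<'E'
from h import *
np.set_printoptions(precision=3,suppress=True)
look("red_near.png",72,500,730,30,260)
E
```

```text
5.8 [609.021 100.114 199.933] [3.141 0.001 2.981] 68.15913830113695 [536.9   111.773 354.808]
```

View pics/red_near.png

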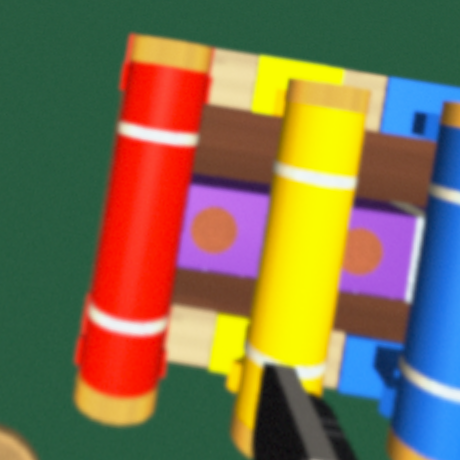

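The red tube's bands are at (159,134) and (127,320), so its centre is about (608,102), and the silhouette is 39.5 mm wide, which confirms the height. I descend and grip.

Call:
jog_arm --moves "0.2 -0.001 0.002 -0.03 0;0.2 -0.001 0.002 -0.06 0;0.2 -0.001 0.002 -0.09 0;0.2 -0.001 0.002 -0.11 0;0.2 -0.001 0.002 -0.124 0;0.2 -0.001 0.002 -0.124 0;0.2 -0.001 0.002 -0.124 0;0.5 -0.001 0.002 -0.124 0"

```text
t: 6.52
eef_pos: [608.4, 102.6, 76.7]
tcp_rot: [3.141, 0.002, 2.982]
contact_force: [0.2, -0.0, -1.0]
grip_width: 57.6
grasp_force: 0.0
```

Call:
jog_arm --moves "1 0 0 0 0;1 0 0 0 0;1 0 0 0 0;1 0 0 0 0;1 0 0 0 0;1 0 0 0 0;1 0 0 0 0;1 0 0 0 0" --force 40

```text
t: 7.18
eef_pos: [609.9, 102.2, 79.7]
tcp_rot: [3.14, 0.007, 2.981]
contact_force: [-1.3, -2.4, 20.3]
grip_width: 0.1
grasp_force: 10.2
```

The fingers shut on nothing, with an upward push, so I need to look.

Run:
```python
from h import *
np.set_printoptions(precision=3,suppress=True)
w=grab_frame("wrist");b=grab_frame("scene");print(arm.observe())
c=cv2.resize(b["color"][180:384,160:400],None,fx=2.2,fy=2.2)
i=np.hstack([cv2.resize(w["color"],(400,300)),cv2.resize(c,(400,300))]);cv2.imwrite('pics/chk1.png',i[:,:,::-1])
```

```text
{'t': 7.2833, 'q': array([ 0.167,  0.234,  0.073,  1.403, -0.001,  0.327]), 'dq': array([-0.002, -0.001, -0.002,  0.001,  0.001, -0.002]), 'joint_torque': array([  1.941, -49.355,  37.465,  -0.971,   0.897,  -0.002]), 'eef_pos': array([609.865, 102.249,  79.679]), 'tcp_rot': array([3.14 , 0.007, 2.981]), 'contact_force': array([-0.794, -3.243, 20.251]), 'torque': array([-0.711,  0.364, -0.013]), 'grasp_force': 10.179461985826492, 'grip_width': 0.48881034494039366}
```

View pics/chk1.png

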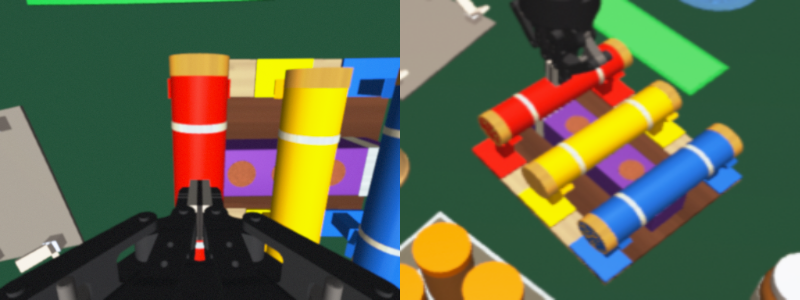

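The shut fingers sit above the red tube, which is still in its cradle. I'll check the tool and tube heights by projection and triangulation.

Run:
```python
from h import *
np.set_printoptions(precision=2,suppress=True)
s=arm.observe();w=grab_frame("wrist");b=grab_frame("scene")
Ti=np.linalg.inv(np.array(w["T_tool_cam"]))
P=np.array([[0,0,22],[0,0,3],[0,0,-20]],float)
print(cv2.projectPoints(P,cv2.Rodrigues(Ti[:3,:3])[0],Ti[:3,3],np.array(w["mtx"],float),np.array(w["distortion"],float))[0].reshape(-1,2))
Tb=np.linalg.inv(np.array(b["world_from_camera"]))
tip=np.array([s["eef_pos"]-[0,0,22],s["eef_pos"],[608,102,92],[608,102,58]],float)
print(cv2.projectPoints(tip,cv2.Rodrigues(Tb[:3,:3])[0],Tb[:3,3],np.array(b["mtx"],float),np.array(b["distortion"],float))[0].reshape(-1,2))
C=np.array([536.9,111.773,354.808])
for wp,uv in(((588.5,188,72),(311.8,250)),((683,173,72),(262.6,288.8))):
    d=np.array(wp)-C;print(tri([(C,d/np.linalg.norm(d)),ray(b,uv)]))
i=b["color"][190:290,200:330];cv2.imwrite('pics/chk2.png',cv2.resize(np.hstack([i]),(780,600),interpolation=2)[:,:,::-1])
```

```text
[[255.08 220.93]
 [255.08 232.98]
 [255.07 251.5 ]]
[[255.14 246.56]
 [255.22 239.19]
 [255.85 234.19]
 [255.7  245.73]]
[579.63 188.9   94.57]
[678.12 172.85  79.6 ]
```

View pics/chk2.png

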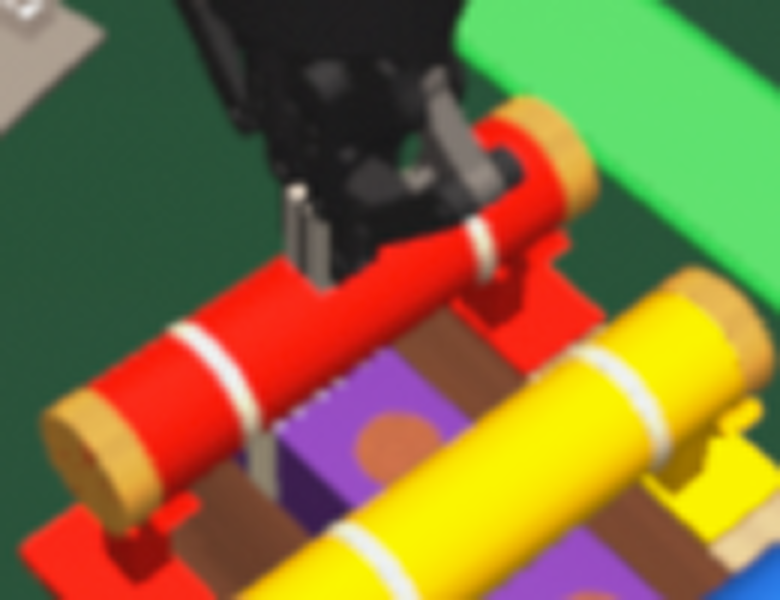

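Call:
jog_arm --moves "1 0 0 0.02 0;1 0 0 0.04 0;1 0 0 0.07 0;1 0 0 0.07 0;1 0 0 0.07 0;1 0 0 0.07 0;1 0 0 0.07 0;1 0 0 0.07 0"

```text
t: 8.05
eef_pos: [607.3, 102.5, 144.1]
tcp_rot: [-3.141, -0.002, 2.982]
contact_force: [0.3, 1.1, -0.0]
grip_width: -0.1
grasp_force: 0.0
```

Run:
```python
from h import *
np.set_printoptions(precision=2,suppress=True)
s=arm.observe();w=grab_frame("wrist");b=grab_frame("scene");print(s["eef_pos"],s["grip_width"],s["contact_force"])
Tb=np.linalg.inv(np.array(b["world_from_camera"]))
tip=np.array([s["eef_pos"]-[0,0,22],s["eef_pos"]-[0,0,3],s["eef_pos"]],float)
uv=cv2.projectPoints(tip,cv2.Rodrigues(Tb[:3,:3])[0],Tb[:3,3],np.array(b["mtx"],float),np.array(b["distortion"],float))[0].reshape(-1,2);print(uv)
i=cv2.resize(b["color"][180:280,200:300],(400,400),interpolation=2); j=cv2.resize(w["color"][150:350,150:350],(400,400),interpolation=2)
for p in uv: cv2.circle(i,tuple(int(v) for v in (p-[200,180])*4),3,(0,255,0),-1)
for p in((255,221),(255,233)): cv2.circle(j,((p[0]-150)*2,(p[1]-150)*2),3,(0,255,0),-1)
cv2.imwrite('pics/chk3.png',np.hstack([i,j])[:,:,::-1])
```

```text
[607.27 102.46 144.06] -0.09326232745693165 [ 0.27  1.09 -0.05]
[[256.47 223.23]
 [256.56 216.04]
 [256.58 214.88]]
```

View pics/chk3.png

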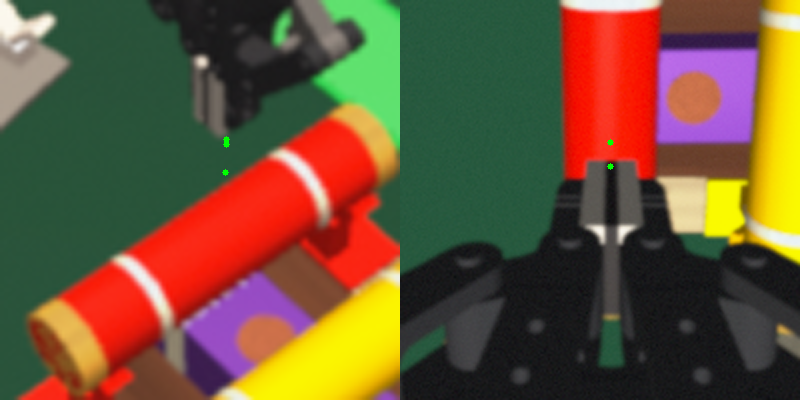

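The tips sit near the TCP itself, not 22 mm ahead, so the first grip pinched above the tube's axis. I'll open to about 60 mm, go lower in steps and watch the force.

Call:
jog_arm --moves "0.3 0.001 0 0 0;0.3 0.001 0 0 0;0.3 0.001 0 0 0;0.3 0.001 0 0 0;0.3 0.001 0 0 0;0.3 0.001 0 0 0;0.3 0.001 0 -0.03 0;0.3 0.001 0 -0.06 0"

```text
t: 8.82
eef_pos: [610.1, 102.8, 86.5]
tcp_rot: [3.14, 0.004, 2.982]
contact_force: [-0.8, 0.4, -0.1]
grip_width: 60.2
grasp_force: 0.0
```

Call:
jog_arm --moves "0.3 0 0 -0.01 0;0.3 0 0 -0.014 0;0.3 0 0 -0.018 0;0.3 0 0 -0.02 0;0.3 0 0 -0.022 0;0.3 0 0 -0.024 0;0.3 0 0 -0.024 0;0.3 0 0 -0.024 0"

```text
t: 9.48
eef_pos: [609.0, 102.6, 61.8]
tcp_rot: [3.141, 0.001, 2.982]
contact_force: [-0.4, -0.0, -0.8]
grip_width: 59.9
grasp_force: 0.0
```

Run:
```python
from h import *
np.set_printoptions(precision=2,suppress=True)
s=arm.observe();w=grab_frame("wrist");b=grab_frame("scene");print(s["eef_pos"],s["grip_width"],s["contact_force"])
i=cv2.resize(b["color"][190:290,200:300],(400,400),interpolation=2); j=cv2.resize(w["color"][100:300,150:350],(400,400),interpolation=2)
cv2.imwrite('pics/chk4.png',np.hstack([i,j])[:,:,::-1])
```

```text
[609.   102.56  61.76] 59.92105557438578 [-0.36 -0.03 -0.84]
```

View pics/chk4.png

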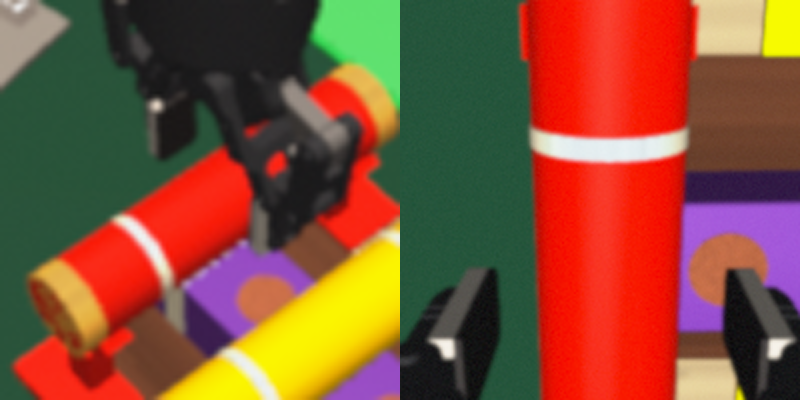

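Run:
```python
from h import *
b=grab_frame("scene")
Tb=np.linalg.inv(np.array(b["world_from_camera"]))
for z in(40,50,60,70,80):
  print(z,cv2.projectPoints(np.array([[614.,134.,z],[604,104,z],[607.3,102.5,z+84]]),cv2.Rodrigues(Tb[:3,:3])[0],Tb[:3,3],np.array(b["mtx"],float),np.array(b["distortion"],float))[0].reshape(-1,2).round(1).tolist())
```

```text
40 [[267.3, 263.4], [257.9, 250.8], [256.5, 222.5]]
50 [[267.4, 260.2], [258.0, 247.5], [256.5, 218.8]]
60 [[267.6, 257.0], [258.0, 244.3], [256.6, 214.9]]
70 [[267.7, 253.7], [258.1, 240.9], [256.6, 211.0]]
80 [[267.9, 250.3], [258.1, 237.5], [256.7, 207.0]]
```

The tip sits at about z 70 while the TCP reads 62. I go 15 mm lower and grip.

Call:
jog_arm --moves "0.3 0 0 -0.005 0;0.3 0 0 -0.01 0;0.3 0 0 -0.015 0;0.3 0 0 -0.015 0;0.3 0 0 -0.015 0;0.3 0 0 -0.015 0;0.4 0 0 -0.015 0;0.45 0 0 -0.015 0"

```text
t: 10.3
eef_pos: [608.9, 102.5, 46.5]
tcp_rot: [3.141, 0.0, 2.982]
contact_force: [-0.2, 0.7, -0.1]
grip_width: 47.1
grasp_force: 0.0
```

Call:
jog_arm --moves "1 0 0 0 0;1 0 0 0 0;1 0 0 0 0;1 0 0 0 0;1 0 0 0 0;1 0 0 0 0;1 0 0 0 0;1 0 0 0 0" --force 30

```text
t: 10.97
eef_pos: [608.8, 101.9, 46.7]
tcp_rot: [-3.141, 0.001, 2.981]
contact_force: [-1.6, -4.7, 5.7]
grip_width: 38.9
grasp_force: 30.2
```

Call:
jog_arm --moves "1 0 0 0.01 0;1 0 0 0.03 0;1 0 0 0.06 0;1 0 0 0.09 0;1 0 0 0.11 0;1 0 0 0.11 0;1 0 0 0.11 0;1 0 0 0.11 0"

```text
t: 11.63
eef_pos: [608.5, 102.7, 155.4]
tcp_rot: [3.142, -0.001, 2.982]
contact_force: [-0.4, -0.4, -1.1]
grip_width: 38.7
grasp_force: 30.5
```

Call:
jog_arm --moves "1 0.002 -0.035 0 0.02;1 0.004 -0.07 0 0.05;1 0.006 -0.11 0 0.08;1 0.009 -0.15 0 0.11;1 0.011 -0.19 0 0.14;1 0.013 -0.23 0 0.17;1 0.015 -0.265 0 0.2;1 0.017 -0.3 0 0.219"

```text
t: 12.3
eef_pos: [624.9, -199.2, 154.4]
tcp_rot: [3.14, -0.002, -3.081]
contact_force: [0.6, 1.0, -0.7]
grip_width: 38.9
grasp_force: 30.6
```

Call:
jog_arm --moves "1 0.001 -0.03 0 0;1 0.0025 -0.05 0 0;1 0.0025 -0.05 0 0;1 0.0025 -0.05 0 0;1 0.0025 -0.05 0 0;1 0.0025 -0.05 0 0;1 0.0025 -0.05 0 0;1 0.0025 -0.05 0 0"

```text
t: 12.97
eef_pos: [628.4, -246.4, 156.4]
tcp_rot: [3.142, 0.0, -3.081]
contact_force: [-0.7, 0.7, -1.4]
grip_width: 39.1
grasp_force: 30.6
```

Run:
```python
from h import *
np.set_printoptions(precision=2,suppress=True)
s=arm.observe();w=grab_frame("wrist");b=grab_frame("scene");print(s["eef_pos"],s["tcp_rot"],s["grip_width"],s["contact_force"])
cv2.imwrite('pics/chk5.png',np.hstack([cv2.resize(b["color"][80:330,40:440],(400,250)),cv2.resize(w["color"],(400,250))])[:,:,::-1])
```

```text
[ 628.41 -246.45  156.35] [ 3.14  0.   -3.08] 39.07925941793854 [-0.69  0.7  -1.36]
```

View pics/chk5.png

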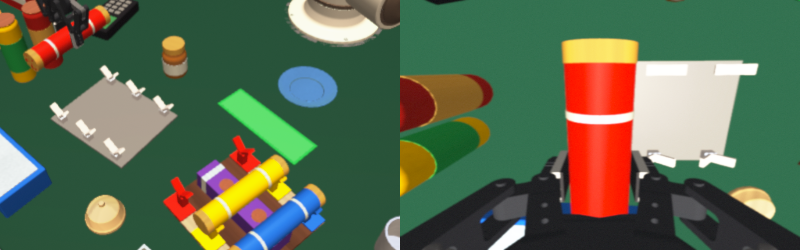

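The red tube is held and the side rack is below it. I lower it into the -80 groove.

Call:
jog_arm --moves "1 0 -0.001 -0.03 0;1 0 -0.001 -0.06 0;1 0 -0.001 -0.09 0;1 0 -0.001 -0.105 0;1 0 -0.001 -0.11 0;1 0 -0.001 -0.115 0;1 0 -0.001 -0.12 0;1 0 -0.001 -0.12 0"

```text
t: 13.73
eef_pos: [628.6, -248.5, 36.6]
tcp_rot: [-3.141, 0.001, -3.082]
contact_force: [0.3, 0.2, -1.1]
grip_width: 39.3
grasp_force: 30.7
```

Call:
jog_arm --moves "1 0 0 -0.003 0;1 0 0 -0.006 0;1 0 0 -0.008 0;1 0 0 -0.009 0;1 0 0 -0.01 0;1 0 0 -0.01 0;1 0 0 -0.01 0;1 0 0 -0.01 0"

```text
t: 14.4
eef_pos: [628.3, -248.5, 26.4]
tcp_rot: [-3.142, 0.0, -3.082]
contact_force: [0.5, 0.2, -1.6]
grip_width: 38.9
grasp_force: 30.7
```

Call:
jog_arm --moves "1 0 0 -0.001 0;1 0 0 -0.002 0;1 0 0 -0.003 0;1 0 0 -0.003 0;1 0 0 -0.003 0;1 0 0 -0.003 0;1 0 0 -0.003 0;1 0 0 -0.003 0"

```text
t: 15.07
eef_pos: [628.5, -248.4, 25.1]
tcp_rot: [-3.141, 0.001, -3.082]
contact_force: [-4.4, 3.9, 10.2]
grip_width: 39.2
grasp_force: 31.7
```

Call:
jog_arm --moves "0.3 0 0 0 0;0.3 0 0 0 0;0.3 0 0 0 0;0.3 0 0 0 0;0.3 0 0 0.03 0;0.3 0 0 0.07 0;0.3 0 0 0.11 0;0.3 0 0 0.127 0"

```text
t: 15.73
eef_pos: [629.3, -249.0, 156.0]
tcp_rot: [-3.139, 0.005, -3.082]
contact_force: [0.6, 0.7, 1.2]
grip_width: 59.8
grasp_force: 0.0
```

Call:
jog_arm --moves "0.3 0 0.04 0 -0.03;0.3 0 0.08 0 -0.06;0.3 0 0.12 0 -0.09;0.3 0 0.16 0 -0.12;0.3 0 0.2 0 -0.15;0.3 0 0.24 0 -0.18;0.3 0 0.28 0 -0.21;0.3 0.001 0.32 0 -0.219"

```text
t: 16.4
eef_pos: [628.9, 73.4, 150.3]
tcp_rot: [-3.142, 0.0, 2.98]
contact_force: [0.1, -0.2, -0.5]
grip_width: 59.8
grasp_force: 0.0
```

Call:
jog_arm --moves "0.3 0 0.035 0 0;0.3 0 0.07 0 0;0.3 0 0.1 0 0;0.3 0 0.109 0 0;0.3 0 0.109 0 0;0.3 0 0.109 0 0;0.3 0 0.109 0 0;0.3 0 0.109 0 0"

```text
t: 17.07
eef_pos: [629.5, 179.0, 150.3]
tcp_rot: [-3.141, 0.0, 2.98]
contact_force: [-0.7, -0.4, -0.5]
grip_width: 59.9
grasp_force: 0.0
```

Run:
```python
from h import *
np.set_printoptions(precision=2,suppress=True)
s=arm.observe();t=grab_frame("top");w=grab_frame("wrist");T=wristT(w,s);print(s["t"],s["eef_pos"],s["tcp_rot"],s["grip_width"],s["contact_force"],T[:3,3])
x=spot_in(t,"tube_red_center");print([(onz(t,i["position"],60),i["conf"]) for i in x[:1]])
o=ortho(w,T,72,540,760,100,280);h=hsv(o)
m=(abs(h[...,0]-29)<6)&(h[...,1]>150)&(h[...,2]>150)
# lateral: per x-row extents of yellow
for r in range(0,m.shape[0],20):
    c=np.flatnonzero(m[r]); 
    if len(c)>5: print(540+r/2,100+c[0]/2,100+c[-1]/2,100+c.mean()/2,len(c)/2)
wb=(h[...,1]<70)&(h[...,2]>150);ys,xs=np.nonzero(wb[:, 100:260]);n,lab,st,ce=cv2.connectedComponentsWithStats(wb.astype(np.uint8))
for i in range(1,n):
    if st[i,4]>150: print('white',540+ce[i,1]/2,100+ce[i,0]/2,st[i])
```

```text
17.0667 [629.47 178.96 150.35] [-3.14  0.    2.98] 59.93226353728283 [-0.65 -0.39 -0.49] [557.5  190.76 305.28]
[(array([ 619.14, -245.91,   60.  ]), 0.6)]
540.0 184.0 214.5 199.25 31.0
560.0 173.5 213.0 193.25 40.0
570.0 172.0 208.0 190.0 36.5
580.0 170.0 206.0 188.0 36.5
590.0 168.5 174.5 171.5 6.5
600.0 166.5 203.0 184.75 37.0
610.0 165.0 201.0 183.0 36.5
620.0 163.0 199.0 181.0 36.5
630.0 161.5 197.5 179.5 36.5
640.0 159.5 196.0 177.75 37.0
650.0 158.0 194.5 176.25 37.0
660.0 154.0 192.5 173.25 39.0
670.0 152.5 193.0 172.01898734177215 39.5
680.0 162.5 188.5 175.5 26.5
690.0 147.0 192.5 167.12142857142857 35.0
700.0 148.0 190.5 168.4 40.0
710.0 148.5 184.0 166.25 36.0
720.0 155.0 180.0 167.5 25.5
white 588.3576598311219 186.25150784077204 [134  85  79  22 829]
white 610.9366995073892 112.86354679802956 [   8   98   37   88 2030]
white 599.5533783783784 263.575 [295 107  65  24 740]
white 679.7947976878613 213.34682080924856 [218 253  16  52 173]
white 684.5444862155389 170.61967418546368 [106 272  75  27 798]
white 698.6355140186915 262.91004672897196 [305 308  41  17 428]
white 716.1843657817109 242.89233038348084 [277 343  23  22 339]
```

Yellow centre measured at (629.6,179.6). I descend and grip.

Call:
jog_arm --moves "0.3 0 0.0005 -0.03 0;0.3 0 0.0005 -0.06 0;0.3 0 0.0005 -0.08 0;0.3 0 0.0005 -0.095 0;0.3 0 0.0005 -0.104 0;0.3 0 0.0005 -0.104 0;0.3 0 0.0005 -0.104 0;0.4 0 0.0005 -0.104 0"

```text
t: 17.88
eef_pos: [630.0, 181.0, 47.8]
tcp_rot: [3.141, 0.002, 2.982]
contact_force: [-1.1, 0.0, -0.8]
grip_width: 51.8
grasp_force: 0.0
```

Call:
jog_arm --moves "1 0 0 0 0;1 0 0 0 0;1 0 0 0 0;1 0 0 0 0;1 0 0 0 0;1 0 0 0.005 0;1 0 0 0.02 0;1 0 0 0.04 0" --force 30

```text
t: 18.55
eef_pos: [628.6, 180.9, 85.9]
tcp_rot: [-3.141, -0.002, 2.982]
contact_force: [0.3, -0.6, -1.6]
grip_width: 38.9
grasp_force: 30.4
```

Call:
jog_arm --moves "1 0 0 0.03 0;1 0 0 0.065 0;1 -0.001 -0.03 0.065 0.02;1 -0.002 -0.07 0.065 0.05;1 -0.003 -0.11 0.065 0.08;1 -0.003 -0.15 0.065 0.11;1 -0.004 -0.19 0.065 0.14;1 -0.004 -0.22 0.065 0.17"

```text
t: 19.22
eef_pos: [625.1, -41.6, 152.4]
tcp_rot: [-3.141, 0.001, -3.131]
contact_force: [-0.1, 0.0, -0.7]
grip_width: 39.4
grasp_force: 30.5
```

Call:
jog_arm --moves "1 -0.001 -0.04 0 0.02;1 -0.001 -0.08 0 0.04;1 -0.002 -0.11 0 0.049;1 -0.002 -0.1285 0 0.049;1 -0.002 -0.1285 0 0.049;1 -0.002 -0.1285 -0.03 0.049;1 -0.002 -0.1285 -0.06 0.049;1 -0.002 -0.1285 -0.08 0.049"

```text
t: 19.88
eef_pos: [623.0, -166.9, 69.5]
tcp_rot: [3.141, -0.001, -3.082]
contact_force: [-0.3, -0.0, -2.0]
grip_width: 38.6
grasp_force: 30.6
```

Call:
jog_arm --moves "1 0 0 -0.015 0;1 0 0 -0.03 0;1 0 0 -0.035 0;1 0 0 -0.04 0;1 0 0 -0.042 0;1 0 0 -0.042 0;1 0 0 -0.042 0;1 0 0 -0.042 0"

```text
t: 20.55
eef_pos: [623.8, -167.6, 30.3]
tcp_rot: [-3.141, 0.001, -3.082]
contact_force: [-0.1, -0.4, -1.0]
grip_width: 38.8
grasp_force: 30.6
```

Call:
jog_arm --moves "1 0 0 -0.002 0;1 0 0 -0.004 0;1 0 0 -0.005 0;1 0 0 -0.006 0;1 0 0 -0.006 0;1 0 0 -0.006 0;1 0 0 -0.006 0;1 0 0 -0.006 0"

```text
t: 21.22
eef_pos: [623.9, -168.0, 26.2]
tcp_rot: [-3.14, 0.003, -3.082]
contact_force: [-5.7, -0.4, 16.3]
grip_width: 39.0
grasp_force: 32.3
```

Call:
jog_arm --moves "0.3 0 0 0 0;0.3 0 0 0 0;0.3 0 0 0 0;0.3 0 0 0 0;0.3 0 0 0.03 0;0.3 0 0 0.07 0;0.3 0 0 0.11 0;0.3 0 0 0.127 0"

```text
t: 21.88
eef_pos: [624.4, -167.7, 155.8]
tcp_rot: [-3.14, 0.005, -3.082]
contact_force: [1.0, -0.5, 0.9]
grip_width: 59.6
grasp_force: 0.0
```

Call:
jog_arm --moves "0.3 0 0.04 0 -0.03;0.3 0 0.08 0 -0.06;0.3 0 0.12 0 -0.09;0.3 0.003 0.16 0 -0.12;0.3 0.006 0.2 0 -0.15;0.3 0.01 0.24 0 -0.18;0.3 0.012 0.28 0 -0.21;0.3 0.014 0.32 0 -0.219"

```text
t: 22.55
eef_pos: [637.1, 154.5, 150.0]
tcp_rot: [-3.142, -0.0, 2.98]
contact_force: [0.6, -1.1, 0.8]
grip_width: 59.6
grasp_force: 0.0
```

Call:
jog_arm --moves "0.3 0.002 0.035 0 0;0.3 0.004 0.07 0 0;0.3 0.004 0.1 0 0;0.3 0.004 0.107 0 0;0.3 0.004 0.107 0 0;0.3 0.004 0.107 0 0;0.3 0.004 0.107 0 0;0.3 0.004 0.107 0 0"

```text
t: 23.22
eef_pos: [641.5, 258.0, 150.5]
tcp_rot: [-3.142, 0.0, 2.98]
contact_force: [-0.0, -0.7, 0.5]
grip_width: 59.8
grasp_force: 0.0
```

Run:
```python
from h import *
np.set_printoptions(precision=2,suppress=True)
s=arm.observe();w=grab_frame("wrist");T=wristT(w,s);print(s["t"],s["eef_pos"],s["tcp_rot"],s["grip_width"],T[:3,3])
o=ortho(w,T,72,540,760,180,360);h=hsv(o)
m=(abs(h[...,0]-107)<8)&(h[...,1]>120)&(h[...,2]>100)
for r in range(80,260,20):
    c=np.flatnonzero(m[r]); 
    if len(c)>5: print(540+r/2,180+c[0]/2,180+c[-1]/2,180+c.mean()/2,len(c)/2)
wb=(h[...,1]<70)&(h[...,2]>150);n,lab,st,ce=cv2.connectedComponentsWithStats(wb.astype(np.uint8))
for i in range(1,n):
    if st[i,4]>300: print('white',540+ce[i,1]/2,180+ce[i,0]/2,st[i])
```

```text
23.2167 [641.53 258.02 150.46] [-3.14  0.    2.98] 59.8245250438328 [569.55 269.79 305.39]
580.0 249.5 289.0 269.25 40.0
590.0 248.0 287.5 267.75 40.0
610.0 245.0 284.0 264.5 39.5
620.0 243.5 282.5 263.0 39.5
630.0 241.5 281.0 261.25 40.0
640.0 240.0 279.5 259.75 40.0
650.0 238.0 277.5 257.75 40.0
660.0 236.5 276.0 256.25 40.0
white 555.9975961538462 258.5649038461538 [133  10  93  54 416]
white 600.0395878524946 265.5851409978308 [131 106  81  25 922]
white 692.4025559105431 245.11781150159743 [  89  257   93   66 1252]
white 728.3319088319088 321.9843304843305 [275 367  24  23 351]
```

Call:
jog_arm --moves "0.3 0 0.001 -0.03 0;0.3 0 0.001 -0.06 0;0.3 0 0.001 -0.08 0;0.3 0 0.001 -0.095 0;0.3 0 0.001 -0.104 0;0.3 0 0.001 -0.105 0;0.3 0 0.001 -0.105 0;0.4 0 0.001 -0.105 0"

```text
t: 23.93
eef_pos: [642.0, 260.4, 46.8]
tcp_rot: [3.141, 0.002, 2.981]
contact_force: [-0.2, 0.3, 0.3]
grip_width: 51.4
grasp_force: 0.0
```

Call:
jog_arm --moves "1 0 0 0 0;1 0 0 0 0;1 0 0 0 0;1 0 0 0 0;1 0 0 0 0;1 0 0 0.005 0;1 0 0 0.02 0;1 0 0 0.04 0" --force 30

```text
t: 24.6
eef_pos: [640.7, 260.4, 84.9]
tcp_rot: [-3.141, -0.002, 2.982]
contact_force: [0.8, 0.8, -1.6]
grip_width: 39.1
grasp_force: 30.4
```

Call:
jog_arm --moves "1 0 0 0.03 0;1 0 0 0.065 0;1 -0.002 -0.03 0.065 0.02;1 -0.005 -0.07 0.065 0.05;1 -0.008 -0.11 0.065 0.08;1 -0.012 -0.15 0.065 0.11;1 -0.015 -0.19 0.065 0.14;1 -0.018 -0.22 0.065 0.17"

```text
t: 25.27
eef_pos: [623.1, 38.0, 151.4]
tcp_rot: [-3.141, 0.002, -3.131]
contact_force: [-0.7, 0.2, -1.3]
grip_width: 38.8
grasp_force: 30.5
```

Call:
jog_arm --moves "1 -0.001 -0.04 0 0.02;1 -0.003 -0.08 0 0.04;1 -0.005 -0.11 0 0.049;1 -0.005 -0.128 0 0.049;1 -0.005 -0.128 0 0.049;1 -0.005 -0.128 -0.03 0.049;1 -0.005 -0.128 -0.06 0.049;1 -0.005 -0.128 -0.08 0.049"

```text
t: 25.93
eef_pos: [618.0, -86.8, 68.6]
tcp_rot: [3.141, -0.0, -3.082]
contact_force: [0.7, -0.8, -2.0]
grip_width: 38.9
grasp_force: 30.6
```

Call:
jog_arm --moves "1 0 0 -0.015 0;1 0 0 -0.03 0;1 0 0 -0.035 0;1 0 0 -0.04 0;1 0 0 -0.042 0;1 0 0 -0.044 0;1 0 0 -0.045 0;1 0 0 -0.045 0"

```text
t: 26.6
eef_pos: [618.8, -87.6, 26.1]
tcp_rot: [-3.141, 0.001, -3.082]
contact_force: [0.4, 0.1, -0.8]
grip_width: 39.2
grasp_force: 30.6
```

Call:
jog_arm --moves "1 0 0 -0.001 0;1 0 0 -0.002 0;1 0 0 -0.002 0;1 0 0 -0.002 0;1 0 0 -0.002 0;1 0 0 -0.002 0;1 0 0 -0.002 0;1 0 0 -0.002 0"

```text
t: 27.27
eef_pos: [619.0, -87.9, 25.5]
tcp_rot: [-3.141, 0.003, -3.082]
contact_force: [-2.8, -1.8, 10.0]
grip_width: 39.0
grasp_force: 31.7
```

Call:
jog_arm --moves "0.3 0 0 0 0;0.3 0 0 0 0;0.3 0 0 0 0;0.3 0 0 0 0;0.3 0 0 0.03 0;0.3 0 0 0.07 0;0.3 0 0 0.11 0;0.3 0 0 0.127 0"

```text
t: 27.93
eef_pos: [619.4, -87.6, 155.8]
tcp_rot: [-3.141, 0.006, -3.082]
contact_force: [1.0, -1.1, 0.7]
grip_width: 60.0
grasp_force: 0.0
```

Call:
jog_arm --moves "0.3 -0.004 0.035 0.02 -0.03;0.3 -0.008 0.07 0.04 -0.06;0.3 -0.012 0.105 0.06 -0.09;0.3 -0.016 0.14 0.08 -0.12;0.3 -0.02 0.175 0.1 -0.15;0.3 -0.024 0.21 0.12 -0.18;0.3 -0.028 0.24 0.14 -0.21;0.3 -0.029 0.263 0.148 -0.219"

```text
t: 28.6
eef_pos: [588.7, 178.1, 301.2]
tcp_rot: [3.14, 0.003, 2.981]
contact_force: [-0.6, -0.1, -0.0]
grip_width: 60.4
grasp_force: 0.0
```

Call:
jog_arm --moves "0.3 0 0 0 0;0.3 0 0 0 0;0.3 0 0 0 0;0.3 0 0 0 0;0.3 0 0 0 0;0.3 0 0 0 0;0.3 0 0 0 0;0.3 0 0 0 0"

```text
t: 29.27
eef_pos: [589.3, 175.0, 298.2]
tcp_rot: [-3.142, -0.0, 2.981]
contact_force: [0.0, -0.7, -0.6]
grip_width: 60.1
grasp_force: 0.0
```

Run:
```python
from h import *
np.set_printoptions(precision=2,suppress=True)
w,T,o=look("rack2.png",46,490,760,40,330)
h=hsv(o)
m=(h[...,0]>128)&(h[...,0]<150)&(h[...,1]>90)&(h[...,2]>110)
print('purple',rect(cv2.morphologyEx(m.astype(np.uint8),cv2.MORPH_CLOSE,np.ones((41,41))),490,40))
x=spot_in(w,"carton_center");print([(onz(w,i["position"],46,T),i["conf"]) for i in x[:1]])
o6=ortho(w,T,6,490,760,40,330)
cv2.imwrite('pics/rack2b.png',np.hstack([cv2.resize(o,(400,372)),cv2.resize(o6,(400,372))])[:,:,::-1])
```

```text
29.2667 [589.29 175.03 298.18] [-3.14 -0.    2.98] 60.113477149986345 [517.34 186.72 453.13]
purple (array([627.29, 178.7 ], dtype=float32), np.float32(191.17654), np.float32(48.375595), np.float32(1.4252363))
[(array([622.95, 178.97,  46.  ]), 0.69)]
```

View pics/rack2b.png

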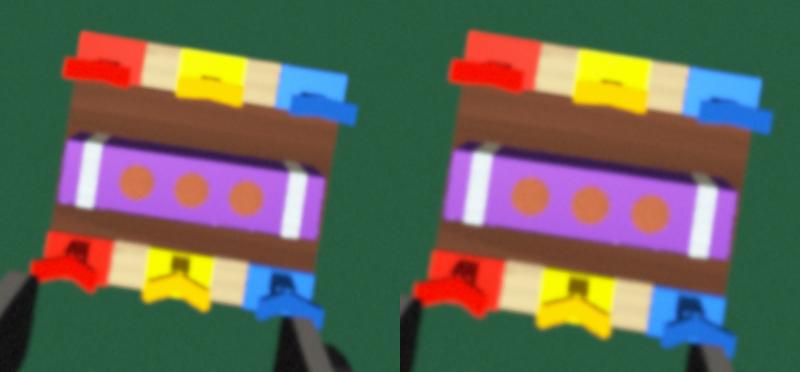

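The emptied rack shows the carton's top corners at (67,140), (325,180), (58,203) and (320,241) in the left pane. That puts its centre near (628,179) with yaw about -0.148. Next I measure the rack's midline numerically along the beige strips.

```bash
cat > rack.py <<'E'
from h import *
def samp(w,T,th,z,c,off,s,width=8):
    t=np.array([np.cos(th),np.sin(th)]);n=np.array([-t[1],t[0]])
    S,W=np.meshgrid(s,np.linspace(-width,width,9),indexing='ij')
    P=np.zeros(S.shape+(3,));P[...,:2]=np.array(c)+S[...,None]*t+(W+off)[...,None]*n;P[...,2]=z
    Ti=np.linalg.inv(T);uv=cv2.projectPoints(P.reshape(-1,3),cv2.Rodrigues(Ti[:3,:3])[0],Ti[:3,3],np.array(w["mtx"],float),np.array(w["distortion"],float))[0].astype(np.float32)
    m=uv.reshape(*S.shape,2);return cv2.remap(w["color"].astype(np.float32),m[...,0].copy(),m[...,1].copy(),1).mean(1)
def edges(p,s,thr=14):
    from scipy.signal import find_peaks
    k=np.abs(np.gradient(cv2.GaussianBlur(p,(1,5),0),axis=0)).sum(1)/np.gradient(s)
    i,_=find_peaks(k,height=thr/1,distance=4);return [(round(float(s[j]),1),int(k[j])) for j in i]
E
python3 - <<'E'
from rack import *
s0=arm.observe();w=grab_frame("wrist");T=wristT(w,s0)
np.savez('rack.npz',color=w["color"],mtx=w["mtx"],distortion=w["distortion"],T=T)
s=np.arange(-120,121,.5)
th=-.155;c=(627.8,179.2)
for off in(-40,40): print('z6',off,edges(samp(w,T,th,6,c,off,s),s))
for off in(-80,0,80): print('z64',off,edges(samp(w,T,th,64,c,off,s,3),s))
u=np.arange(-130,131,.5)
# across, along near/far tags: swap axes
for off in(-90,90): print('tags z6',off,edges(samp(w,T,th+np.pi/2,6,c,-off,u,2),u))
for off in(-15,0,15):print('carton',off,edges(samp(w,T,th+np.pi/2,46,c,off,u,3),u))
for off in(-85,-45,45,85):print('carton w',off,edges(samp(w,T,th,46,c,off,np.arange(-50,50,.5),3),np.arange(-50,50,.5)))
E
```

```text
z6 -40 [(-100.5, 82), (-65.0, 89), (-21.5, 25), (-14.0, 77), (-1.5, 28), (24.5, 28), (36.0, 59), (60.0, 65), (95.5, 83)]
z6 40 [(-100.0, 88), (-64.5, 84), (-22.5, 26), (-14.5, 76), (-2.5, 28), (24.0, 28), (36.0, 48), (61.0, 72), (95.5, 83)]
z64 -80 [(-102.0, 64), (-84.0, 28), (-69.5, 53), (-33.0, 31), (-26.5, 98), (18.0, 74), (38.0, 48), (44.0, 18), (55.0, 16), (70.0, 65)]
z64 0 [(-101.5, 108), (-85.0, 40), (-82.0, 28), (-68.5, 86), (-34.0, 28), (-27.0, 85), (-16.0, 44), (7.5, 44), (17.0, 61), (38.5, 73), (43.0, 46), (52.0, 41), (70.5, 104)]
z64 80 [(-101.0, 82), (-83.5, 50), (-68.0, 67), (-34.0, 24), (-27.5, 88), (16.5, 65), (39.5, 74), (48.0, 20), (57.5, 15), (72.0, 66)]
tags z6 -90 [(-106.5, 58), (-53.0, 54), (-24.0, 40), (27.5, 37), (55.0, 67), (109.5, 77)]
tags z6 90 [(-117.0, 58), (-62.5, 14), (-54.0, 59), (-25.0, 41), (26.5, 37), (54.5, 67), (67.0, 25), (119.5, 32)]
carton -15 [(-96.0, 65), (-82.5, 51), (-69.0, 54), (68.0, 52), (81.5, 54), (95.0, 58)]
carton 0 [(-95.5, 63), (-82.0, 46), (-69.0, 47), (-53.0, 40), (-28.5, 41), (-12.5, 43), (11.5, 42), (27.5, 42), (51.5, 41), (68.0, 53), (81.0, 53), (94.5, 63)]
carton 15 [(-95.5, 73), (-82.5, 47), (-69.0, 50), (68.0, 49), (81.0, 51), (94.5, 67)]
carton w -85 [(-29.5, 30), (-22.5, 87), (24.0, 63), (45.0, 48)]
carton w -45 [(-29.5, 28), (-22.5, 85), (-11.0, 38), (12.0, 37), (23.0, 63), (45.0, 70)]
carton w 45 [(-30.5, 27), (-23.5, 81), (-11.0, 36), (11.0, 35), (22.5, 52), (45.5, 79)]
carton w 85 [(-30.0, 21), (-24.0, 82), (22.0, 59), (46.5, 72)]
```

Rack midline is at s=-2.3 mm. The yellow cradle is at (625.7,180.4) with rack yaw -0.160, and the carton is at (627.5,178.8) with yaw -0.145. Now the carton.

Call:
jog_arm --moves "0.3 0 0 -0.02 -0.12;0.3 0.005 0 -0.04 -0.24;0.3 0.01 0 -0.06 -0.36;0.3 0.015 0 -0.08 -0.48;0.3 0.02 0 -0.1 -0.6;0.3 0.025 0 -0.12 -0.72;0.3 0.03 0 -0.14 -0.84;0.3 0.035 0.004 -0.16 -0.96"

```text
t: 30.08
eef_pos: [624.4, 179.1, 137.3]
tcp_rot: [3.142, 0.0, 2.015]
contact_force: [0.4, -0.6, -0.6]
grip_width: 59.9
grasp_force: 0.0
```

Call:
jog_arm --moves "0.3 0.003 0 0 -0.12;0.3 0.003 0 0 -0.24;0.3 0.003 0 0 -0.36;0.3 0.003 0 0 -0.48;0.3 0.003 0 0 -0.595;0.3 0.003 0 0 -0.595;0.3 0.003 0 0 -0.595;0.3 0.003 0 0 -0.595"

```text
t: 30.75
eef_pos: [627.3, 179.5, 138.3]
tcp_rot: [3.142, -0.0, 1.431]
contact_force: [-0.6, -0.6, -0.6]
grip_width: 59.9
grasp_force: 0.0
```

Call:
jog_arm --moves "0.3 0 -0.0005 -0.035 -0.004;0.3 0 -0.0005 -0.07 -0.004;0.3 0 -0.0005 -0.095 -0.004;0.3 0 -0.0005 -0.105 -0.004;0.3 0 -0.0005 -0.11 -0.004;0.3 0 -0.0005 -0.114 -0.004;0.3 0 -0.0005 -0.116 -0.004;0.3 0 -0.0005 -0.116 -0.004"

```text
t: 31.42
eef_pos: [628.0, 179.2, 23.6]
tcp_rot: [3.14, -0.001, 1.423]
contact_force: [-0.8, 0.1, -0.6]
grip_width: 59.6
grasp_force: 0.0
```

Call:
jog_arm --moves "0.3 0 0 -0.003 0;0.3 0 0 -0.006 0;0.3 0 0 -0.008 0;0.3 0 0 -0.008 0;1 0 0 -0.008 0;1 0 0 -0.008 0;1 0 0 -0.008 0;1 0 0 -0.008 0" --force 40

```text
t: 32.08
eef_pos: [627.4, 179.0, 14.5]
tcp_rot: [3.141, -0.0, 1.423]
contact_force: [0.6, 0.1, 0.6]
grip_width: 44.9
grasp_force: 43.3
```

Call:
jog_arm --moves "1 0 0 0 0;1 0 0 0 0;1 0 0 0 0;1 0 0 0.002 0;1 0 0 0.004 0;1 0 0 0.006 0;1 0 0 0.01 0;1 0 0 0.01 0" --force 40

```text
t: 32.75
eef_pos: [627.5, 179.1, 25.0]
tcp_rot: [3.141, -0.0, 1.423]
contact_force: [-0.4, 0.7, -2.0]
grip_width: 45.2
grasp_force: 42.9
```

Carton held; its width reads 45. I refine the mat pose from the saved wrist picture while lifting.

Call:
jog_arm --moves "1 0 0 0.03 0;1 0 0 0.06 0;1 0 0 0.09 0;1 0 0 0.09 0;1 -0.03 -0.014 0.09 0;1 -0.065 -0.03 0.09 0;1 -0.1 -0.046 0.09 0;1 -0.135 -0.062 0.09 0"

```text
t: 33.42
eef_pos: [490.6, 116.4, 113.3]
tcp_rot: [-3.141, 0.0, 1.423]
contact_force: [0.4, -0.2, -1.6]
grip_width: 45.2
grasp_force: 43.0
```

Run:
```python
from rack import *
w=grab_frame("wrist");t=grab_frame("top");s=arm.observe();print(s["grip_width"],s["eef_pos"])
T=wristT(w,dict(eef_pos=[564.266,178.426,329.508],tcp_rot=[3.141,0,2.969]))
w["color"]=cv2.imread('pics/w1.png')[:,:,::-1].copy()
c=(429.6,88);th=-.136
a=np.arange(-60,60,.5);u=np.arange(-135,135,.5)
for off in(-90,-45,0,45,90):print(off,edges(samp(w,T,th,3,c,off,a,4),a,25))
for off in(-25,0,25):print('L',off,edges(samp(w,T,th+np.pi/2,3,c,off,u,4),u,25))
T=np.array(t["world_from_camera"]);t0=dict(t);t0["color"]=cv2.imread('pics/top0.png')[:,:,::-1].copy()
for off in(-60,0,60):print('t',off,edges(samp(t0,T,th,3,c,off,a,4),a,25))
for off in(-20,0,20):print('tL',off,edges(samp(t0,T,th+np.pi/2,3,c,off,u,4),u,25))
```

```text
45.13562034411453 [487.20066925 115.06999479 113.61067501]
-90 [(-36.0, 52), (35.0, 48)]
-45 [(-36.0, 56), (34.5, 52)]
0 [(-36.0, 59), (-31.0, 25), (34.5, 56)]
45 [(-36.0, 64), (-31.0, 28), (35.0, 57)]
90 [(-36.0, 67), (-31.0, 27), (35.0, 60)]
L -25 [(-110.5, 44), (111.0, 63)]
L 0 [(-110.5, 46), (105.5, 25), (110.5, 59)]
L 25 [(-110.5, 46), (111.0, 58)]
t -60 [(-37.5, 58), (35.0, 53)]
t 0 [(-37.5, 54), (35.5, 53)]
t 60 [(-37.5, 52), (35.0, 50)]
tL -20 [(-111.5, 58), (110.5, 48)]
tL 0 [(-111.5, 59), (110.5, 50)]
tL 20 [(-111.5, 59), (110.5, 50)]
```

Call:
jog_arm --moves "1 -0.02 -0.01 0 0.012;1 -0.04 -0.02 0 0.012;1 -0.055 -0.026 0 0.012;1 -0.06 -0.028 0 0.012;1 -0.06 -0.028 -0.02 0.012;1 -0.06 -0.028 -0.05 0.012;1 -0.06 -0.028 -0.07 0.012;1 -0.06 -0.028 -0.07 0.012"

```text
t: 34.18
eef_pos: [430.4, 88.7, 40.3]
tcp_rot: [-3.136, 0.002, 1.435]
contact_force: [-0.9, -0.3, -3.2]
grip_width: 45.8
grasp_force: 43.1
```

Call:
jog_arm --moves "1 0 0 0 0;1 0 0 0 0;1 0 0 0 0;1 0 0 0 0;1 0 0 0 0;1 0 0 0 0;1 0 0 0 0;1 0 0 0 0"

```text
t: 34.85
eef_pos: [432.3, 89.0, 44.4]
tcp_rot: [3.141, -0.0, 1.435]
contact_force: [0.3, -0.7, -2.8]
grip_width: 45.0
grasp_force: 43.2
```

Call:
jog_arm --moves "1 -0.0035 -0.001 -0.01 0;1 -0.0035 -0.001 -0.02 0;1 -0.0035 -0.001 -0.025 0;1 -0.0035 -0.001 -0.028 0;1 -0.0035 -0.001 -0.03 0;1 -0.0035 -0.001 -0.031 0;1 -0.0035 -0.001 -0.031 0;1 -0.0035 -0.001 -0.031 0"

```text
t: 35.52
eef_pos: [428.9, 88.1, 13.5]
tcp_rot: [3.141, -0.0, 1.435]
contact_force: [-0.6, -0.4, -3.5]
grip_width: 45.3
grasp_force: 43.2
```

Call:
jog_arm --moves "1 0 0 -0.001 0;1 0 0 -0.002 0;1 0 0 -0.002 0;1 0 0 -0.002 0;1 0 0 -0.002 0;1 0 0 -0.002 0;1 0 0 -0.002 0;1 0 0 -0.002 0"

```text
t: 36.18
eef_pos: [429.0, 88.1, 11.4]
tcp_rot: [3.141, -0.0, 1.435]
contact_force: [1.1, 0.4, 0.4]
grip_width: 45.0
grasp_force: 43.5
```

Call:
jog_arm --moves "0.3 0 0 0 0;0.3 0 0 0 0;0.3 0 0 0 0;0.3 0 0 0 0;0.3 0 0 0.02 0;0.3 0 0 0.05 0;0.3 0 0 0.09 0;0.3 0 0 0.13 0"

```text
t: 36.85
eef_pos: [427.9, 87.9, 142.2]
tcp_rot: [-3.14, 0.001, 1.435]
contact_force: [-0.0, 1.2, 0.4]
grip_width: 60.0
grasp_force: 0.0
```

Call:
jog_arm --moves "0.3 0 -0.02 0.03 0.12;0.3 0 -0.05 0.06 0.24;0.3 0 -0.08 0.09 0.36;0.3 0 -0.1 0.12 0.48;0.3 0.02 -0.12 0.15 0.6;0.3 0.04 -0.15 0.16 0.72;0.3 0.06 -0.18 0.17 0.84;0.3 0.08 -0.2 0.17 0.96"

```text
t: 37.52
eef_pos: [509.8, -114.5, 313.4]
tcp_rot: [3.14, 0.003, 2.4]
contact_force: [0.5, 0.3, 0.4]
grip_width: 59.7
grasp_force: 0.0
```

Call:
jog_arm --moves "0.3 0.01 -0.01 0 0.12;0.3 0.03 -0.03 0 0.24;0.3 0.05 -0.05 0 0.36;0.3 0.05 -0.06 0 0.48;0.3 0.05 -0.06 0 0.6;0.3 0.05 -0.06 0 0.72;0.3 0.05 -0.06 0 0.8;0.3 0.05 -0.06 0 0.8"

```text
t: 38.18
eef_pos: [558.8, -172.1, 311.0]
tcp_rot: [3.141, -0.0, -3.085]
contact_force: [0.2, -0.5, -0.2]
grip_width: 59.6
grasp_force: 0.0
```

Run:
```python
from rack import *
t=grab_frame("top");s0=arm.observe();w=grab_frame("wrist");Tw=wristT(w,s0);print(s0["t"],s0["eef_pos"],s0["tcp_rot"])
T=np.array(t["world_from_camera"]);c=(428.8,87.9);th=-.136
a=np.arange(-60,60,.5);u=np.arange(-135,135,.5)
for n,p,TT in(('t',t,T),('w',w,Tw)):
  for off in(-75,-40,40,75):print(n,off,edges(samp(p,TT,th,43,c,off,a,3),a,20))
  for off in(-10,10):print(n,'L',off,edges(samp(p,TT,th+np.pi/2,43,c,off,u,3),u,20))
# side rack tubes, lateral by wrist: groove lines
sc=(623.2,-167.8);ph=.059
u=np.arange(-120,120,.5)
for off in(-60,0,60):print('tubes across s=',-off,edges(samp(w,Tw,ph+np.pi/2,50,sc,off,u,2),u,20))
u=np.arange(-110,110,.5)
for off in(-80,0,80):print('tube along top',off,edges(samp(w,Tw,ph,70,sc,off,u,2),u,12))
```

```text
38.2333 [ 558.80165455 -172.03731908  311.08900567] [ 3.14147856e+00 -2.42876444e-04 -3.09004558e+00]
t -75 [(-37.0, 49), (-24.5, 26), (-22.5, 36), (24.0, 26), (31.5, 48)]
t -40 [(-37.5, 47), (-26.5, 28), (-23.0, 40), (-13.0, 24), (11.0, 21), (22.5, 39), (31.5, 46)]
t 40 [(-37.0, 45), (-25.5, 32), (-23.5, 40), (-13.0, 20), (22.0, 39), (31.5, 47)]
t 75 [(-37.0, 43), (-25.0, 27), (-23.0, 34), (22.5, 28), (24.5, 27), (31.5, 43)]
t L -10 [(-110.0, 52), (-95.5, 40), (-81.5, 28), (-69.0, 29), (69.0, 31), (81.0, 31), (93.5, 36), (102.5, 43)]
t L 10 [(-110.0, 52), (-95.5, 39), (-81.5, 26), (-69.5, 27), (68.0, 30), (80.5, 29), (94.0, 34), (102.0, 42)]
w -75 [(-24.0, 164), (24.5, 154), (28.5, 85), (36.0, 28), (41.0, 58)]
w -40 [(-22.0, 97), (-12.0, 63), (12.5, 57), (23.5, 98), (28.5, 92), (36.5, 26), (41.0, 56)]
w 40 [(-22.5, 95), (-12.5, 61), (12.5, 61), (23.5, 91), (28.5, 87), (36.5, 24), (41.0, 47)]
w 75 [(-23.5, 84), (-15.5, 55), (24.0, 142), (41.0, 45)]
w L -10 [(-122.5, 55), (-118.0, 24), (-107.5, 91), (-95.5, 91), (-82.0, 59), (-68.0, 57), (-48.5, 26), (-30.5, 25), (-8.5, 27), (10.0, 25
[... 264 characters left out ...]
s= 60 [(-101.0, 39), (-93.0, 96), (-69.5, 28), (-60.0, 76), (-18.5, 69), (18.5, 62), (60.0, 67), (90.5, 93), (98.5, 29)]
tubes across s= 0 [(-100.5, 72), (-62.0, 79), (-18.5, 64), (18.5, 69), (60.0, 74), (100.5, 42)]
tubes across s= -60 [(-101.0, 73), (-62.0, 86), (-19.0, 60), (18.0, 72), (60.0, 85), (100.0, 46)]
tube along top -80 [(-92.0, 43), (-88.5, 85), (-75.5, 50), (-46.5, 101), (-39.0, 113), (43.5, 100), (51.0, 98), (79.5, 48), (93.0, 71)]
tube along top 0 [(-92.5, 39), (-89.0, 77), (-76.5, 35), (-47.5, 71), (-39.5, 69), (43.0, 66), (51.0, 86), (80.0, 48), (92.5, 70)]
tube along top 80 [(-89.5, 85), (-77.5, 72), (-47.5, 59), (-40.5, 57), (42.0, 59), (50.0, 64), (80.0, 76), (92.0, 69)]
```

The carton lies centred on the mat within about 1 mm. The tubes are seated in the grooves, and their centres lie 1 to 2 mm along from the groove middles. I return them, blue first.

Call:
jog_arm --moves "0.3 0.01 0.015 -0.03 0;0.3 0.02 0.03 -0.06 0;0.3 0.03 0.045 -0.09 0;0.3 0.04 0.06 -0.12 0;0.3 0.05 0.075 -0.15 0;0.3 0.061 0.084 -0.18 0;0.3 0.061 0.084 -0.18 0;0.3 0.061 0.084 -0.18 0"

```text
t: 38.95
eef_pos: [618.8, -87.3, 129.7]
tcp_rot: [3.141, -0.004, -3.089]
contact_force: [0.3, -0.3, 0.9]
grip_width: 59.5
grasp_force: 0.0
```

Call:
jog_arm --moves "0.3 0 0 -0.03 0;0.3 0 0 -0.06 0;0.3 0 0 -0.085 0;0.3 0 0 -0.1 0;0.3 0 0 -0.106 0;0.3 0 0 -0.106 0;0.3 0 0 -0.106 0;0.3 0 0 -0.106 0"

```text
t: 39.62
eef_pos: [620.9, -88.4, 27.7]
tcp_rot: [-3.141, 0.003, -3.089]
contact_force: [0.2, 0.1, -0.5]
grip_width: 59.8
grasp_force: 0.0
```

Call:
jog_arm --moves "0.3 -0.001 0 -0.003 0.007;0.4 -0.001 0 -0.003 0.007;1 -0.001 0 -0.003 0.007;1 -0.001 0 -0.003 0.007;1 -0.001 0 -0.003 0.007;1 -0.001 0 -0.003 0.007;1 -0.001 0 -0.003 0.007;1 -0.001 0 -0.003 0.007" --force 30

```text
t: 40.28
eef_pos: [618.9, -88.2, 22.8]
tcp_rot: [-3.141, 0.001, -3.081]
contact_force: [-1.6, -1.1, 4.5]
grip_width: 39.0
grasp_force: 30.2
```

Call:
jog_arm --moves "1 0 0 0.01 0;1 0 0 0.03 0;1 0 0 0.06 0;1 0 0 0.09 0;1 0 0 0.12 0;1 0 0 0.13 0;1 0 0 0.13 0;1 0 0 0.13 0"

```text
t: 40.95
eef_pos: [618.9, -87.9, 151.7]
tcp_rot: [3.141, 0.0, -3.081]
contact_force: [-1.2, 0.1, -1.6]
grip_width: 38.8
grasp_force: 30.5
```

Call:
jog_arm --moves "1 0.002 0.035 0 -0.03;1 0.004 0.07 0 -0.06;1 0.006 0.11 0 -0.09;1 0.008 0.15 0 -0.12;1 0.01 0.19 0 -0.15;1 0.012 0.23 0 -0.18;1 0.014 0.265 0 -0.21;1 0.016 0.3 0 -0.221"

```text
t: 41.62
eef_pos: [633.6, 213.9, 149.3]
tcp_rot: [-3.14, -0.003, 2.98]
contact_force: [0.6, -0.2, -1.1]
grip_width: 39.0
grasp_force: 30.6
```

Call:
jog_arm --moves "1 0.001 0.03 0 0;1 0.003 0.0475 0 0;1 0.003 0.0475 0 0;1 0.003 0.0475 0 0;1 0.003 0.0475 -0.02 0;1 0.003 0.0475 -0.05 0;1 0.003 0.0475 -0.07 0;1 0.003 0.0475 -0.08 0"

```text
t: 42.28
eef_pos: [636.1, 257.3, 67.7]
tcp_rot: [-3.138, -0.005, 2.979]
contact_force: [-0.7, 0.4, -1.1]
grip_width: 39.1
grasp_force: 30.7
```

Call:
jog_arm --moves "1 0 0 -0.005 0;1 0 0 -0.01 0;1 0 0 -0.015 0;1 0 0 -0.017 0;1 0 0 -0.018 0;1 0 0 -0.018 0;1 0 0 -0.018 0;1 0 0 -0.018 0"

```text
t: 42.95
eef_pos: [638.0, 259.7, 54.8]
tcp_rot: [3.141, 0.001, 2.981]
contact_force: [0.3, 0.0, -0.7]
grip_width: 38.7
grasp_force: 30.7
```

Call:
jog_arm --moves "1 0 0 -0.004 0;1 0 0 -0.007 0;1 0 0 -0.009 0;1 0 0 -0.01 0;1 0 0 -0.01 0;1 0 0 -0.01 0;1 0 0 -0.01 0;1 0 0 -0.01 0"

```text
t: 43.62
eef_pos: [637.7, 259.5, 45.0]
tcp_rot: [3.141, 0.0, 2.981]
contact_force: [-2.9, -1.2, 5.6]
grip_width: 39.5
grasp_force: 31.2
```

Call:
jog_arm --moves "0.3 0 0 0 0;0.3 0 0 0 0;0.3 0 0 0 0;0.3 0 0 0 0;0.3 0 0 0.03 0;0.3 0 0 0.06 0;0.3 0 0 0.09 0;0.3 0 0 0.105 0"

```text
t: 44.28
eef_pos: [638.5, 259.8, 153.4]
tcp_rot: [3.139, 0.004, 2.981]
contact_force: [0.7, 0.5, 1.2]
grip_width: 59.5
grasp_force: 0.0
```

Call:
jog_arm --moves "0.3 0 -0.04 0 0.03;0.3 0 -0.08 0 0.06;0.3 0 -0.12 0 0.09;0.3 -0.003 -0.16 0 0.12;0.3 -0.006 -0.2 0 0.15;0.3 -0.009 -0.24 0 0.18;0.3 -0.011 -0.28 0 0.21;0.3 -0.013 -0.32 0 0.221"

```text
t: 44.95
eef_pos: [624.3, -62.3, 149.3]
tcp_rot: [-3.142, 0.0, -3.08]
contact_force: [0.5, 0.5, 0.4]
grip_width: 60.2
grasp_force: 0.0
```

Call:
jog_arm --moves "0.3 0 -0.035 0 0;0.3 0 -0.07 0 0;0.3 0 -0.1 0 0;0.3 0 -0.107 0 0;0.3 0 -0.107 0 0;0.3 0 -0.107 -0.03 0;0.3 0 -0.107 -0.06 0;0.3 0 -0.107 -0.08 0"

```text
t: 45.62
eef_pos: [624.3, -165.8, 66.7]
tcp_rot: [3.141, -0.001, -3.08]
contact_force: [-0.3, 0.6, -0.0]
grip_width: 59.6
grasp_force: 0.0
```

Call:
jog_arm --moves "0.3 0 0 -0.02 0;0.3 0 0 -0.035 0;0.3 0 0 -0.044 0;0.3 0 0 -0.045 0;0.3 0 0 -0.045 0;0.3 0 0 -0.045 0;0.3 0 0 -0.045 0;0.3 0 0 -0.045 0"

```text
t: 46.28
eef_pos: [625.4, -167.5, 25.5]
tcp_rot: [-3.141, 0.002, -3.081]
contact_force: [-0.4, 0.1, 0.5]
grip_width: 59.9
grasp_force: 0.0
```

Call:
jog_arm --moves "0.3 0 0 -0.002 0;0.4 0 0 -0.002 0;1 0 0 -0.002 0;1 0 0 -0.002 0;1 0 0 -0.002 0;1 0 0 -0.002 0;1 0 0 -0.002 0;1 0 0 -0.002 0"

```text
t: 46.95
eef_pos: [624.8, -167.9, 22.5]
tcp_rot: [-3.141, 0.0, -3.082]
contact_force: [-0.6, -3.7, 3.0]
grip_width: 39.2
grasp_force: 30.4
```

Call:
jog_arm --moves "1 0 0 0.01 0;1 0 0 0.03 0;1 0 0 0.06 0;1 0 0 0.09 0;1 0 0 0.12 0;1 0 0 0.128 0;1 0 0 0.128 0;1 0 0 0.128 0"

```text
t: 47.62
eef_pos: [624.8, -167.1, 149.7]
tcp_rot: [3.141, -0.0, -3.081]
contact_force: [0.7, -0.7, -1.3]
grip_width: 39.0
grasp_force: 30.6
```

Call:
jog_arm --moves "1 0 0.035 0 -0.03;1 0 0.07 0 -0.06;1 0 0.11 0 -0.09;1 0 0.15 0 -0.12;1 0.001 0.19 0 -0.15;1 0.001 0.23 0 -0.18;1 0.001 0.265 0 -0.21;1 0.001 0.3 0 -0.221"

```text
t: 48.28
eef_pos: [624.4, 134.5, 147.6]
tcp_rot: [-3.141, -0.004, 2.98]
contact_force: [0.0, -1.8, -1.3]
grip_width: 39.1
grasp_force: 30.7
```

Call:
jog_arm --moves "1 0 0.03 0 0;1 0 0.048 0 0;1 0 0.048 0 0;1 0 0.048 0 0;1 0 0.048 -0.02 0;1 0 0.048 -0.05 0;1 0 0.048 -0.07 0;1 0 0.048 -0.08 0"

```text
t: 48.95
eef_pos: [624.0, 178.6, 65.8]
tcp_rot: [-3.139, -0.005, 2.979]
contact_force: [-0.5, -0.6, -1.3]
grip_width: 38.9
grasp_force: 30.7
```

Call:
jog_arm --moves "1 0 0 -0.005 0;1 0 0 -0.01 0;1 0 0 -0.014 0;1 0 0 -0.016 0;1 0 0 -0.016 0;1 0 0 -0.016 0;1 0 0 -0.016 0;1 0 0 -0.016 0"

```text
t: 49.62
eef_pos: [626.0, 180.6, 54.8]
tcp_rot: [3.141, 0.001, 2.981]
contact_force: [-0.2, -0.3, -1.8]
grip_width: 39.1
grasp_force: 30.7
```

Seat it, release, then on to the red tube at (630.1,-248.1).

Call:
jog_arm --moves "1 0 0 -0.004 0;1 0 0 -0.007 0;1 0 0 -0.009 0;1 0 0 -0.01 0;1 0 0 -0.01 0;1 0 0 -0.01 0;1 0 0 -0.01 0;1 0 0 -0.01 0"

```text
t: 50.28
eef_pos: [625.6, 180.4, 44.7]
tcp_rot: [-3.142, 0.0, 2.981]
contact_force: [-3.0, -1.1, 6.0]
grip_width: 38.9
grasp_force: 31.2
```

Call:
jog_arm --moves "0.3 0 0 0 0;0.3 0 0 0 0;0.3 0 0 0 0;0.3 0 0 0 0;0.3 0 0 0.03 0;0.3 0 0 0.06 0;0.3 0 0 0.09 0;0.3 0 0 0.105 0"

```text
t: 50.95
eef_pos: [626.6, 180.8, 153.2]
tcp_rot: [3.14, 0.004, 2.981]
contact_force: [-0.2, -1.0, 1.1]
grip_width: 59.7
grasp_force: 0.0
```

Call:
jog_arm --moves "0.3 0 -0.04 0 0.03;0.3 0 -0.08 0 0.06;0.3 0 -0.12 0 0.09;0.3 0.001 -0.16 0 0.12;0.3 0.002 -0.2 0 0.15;0.3 0.003 -0.24 0 0.18;0.3 0.004 -0.28 0 0.21;0.3 0.004 -0.32 0 0.221"

```text
t: 51.62
eef_pos: [629.6, -141.5, 149.2]
tcp_rot: [-3.142, 0.0, -3.08]
contact_force: [0.8, 0.3, 0.2]
grip_width: 60.0
grasp_force: 0.0
```

Call:
jog_arm --moves "0.3 0 -0.035 0 0;0.3 0 -0.07 0 0;0.3 0 -0.1 0 0;0.3 0 -0.1085 0 0;0.3 0 -0.1085 0 0;0.3 0 -0.1085 -0.03 0;0.3 0 -0.1085 -0.06 0;0.3 0 -0.1085 -0.08 0"

```text
t: 52.28
eef_pos: [629.4, -246.2, 66.7]
tcp_rot: [3.14, -0.001, -3.08]
contact_force: [-0.3, -0.4, -0.5]
grip_width: 60.5
grasp_force: 0.0
```

Call:
jog_arm --moves "0.3 0 0 -0.02 0;0.3 0 0 -0.035 0;0.3 0 0 -0.045 0;0.3 0 0 -0.047 0;0.3 0 0 -0.047 0;0.3 0 0 -0.047 0;0.3 0 0 -0.047 0;0.3 0 0 -0.047 0"

```text
t: 52.95
eef_pos: [630.4, -248.1, 23.5]
tcp_rot: [-3.141, 0.002, -3.081]
contact_force: [0.3, 0.0, -0.5]
grip_width: 59.9
grasp_force: 0.0
```

Call:
jog_arm --moves "0.4 0 0 -0.001 0;1 0 0 -0.001 0;1 0 0 -0.001 0;1 0 0 -0.001 0;1 0 0 -0.001 0;1 0 0 -0.001 0;1 0 0 -0.001 0;1 0 0 -0.001 0"

```text
t: 53.62
eef_pos: [629.9, -247.8, 21.7]
tcp_rot: [3.141, 0.001, -3.081]
contact_force: [-1.4, 4.0, 4.9]
grip_width: 39.0
grasp_force: 30.2
```

Call:
jog_arm --moves "1 0 0 0.01 0;1 0 0 0.03 0;1 0 0 0.06 0;1 0 0 0.09 0;1 0 0 0.12 0;1 0 0 0.128 0;1 0 0 0.128 0;1 0 0 0.128 0"

```text
t: 54.28
eef_pos: [629.8, -248.2, 148.7]
tcp_rot: [-3.141, -0.0, -3.082]
contact_force: [-0.1, -0.1, -2.0]
grip_width: 38.7
grasp_force: 30.4
```

Call:
jog_arm --moves "1 -0.002 0.035 0 -0.03;1 -0.004 0.07 0 -0.06;1 -0.006 0.11 0 -0.09;1 -0.008 0.15 0 -0.12;1 -0.01 0.19 0 -0.15;1 -0.013 0.23 0 -0.18;1 -0.015 0.265 0 -0.21;1 -0.017 0.3 0 -0.221"

```text
t: 54.95
eef_pos: [611.4, 53.8, 146.6]
tcp_rot: [-3.141, -0.003, 2.979]
contact_force: [0.9, 0.1, -1.2]
grip_width: 39.3
grasp_force: 30.6
```

Call:
jog_arm --moves "1 0 0.03 0 0;1 0 0.0495 0 0;1 0 0.0495 0 0;1 0 0.0495 0 0;1 0 0.0495 -0.02 0;1 0 0.0495 -0.05 0;1 0 0.0495 -0.07 0;1 0 0.0495 -0.08 0"

```text
t: 55.62
eef_pos: [610.8, 99.9, 64.8]
tcp_rot: [-3.139, -0.005, 2.979]
contact_force: [-0.5, -0.4, -1.4]
grip_width: 39.0
grasp_force: 30.6
```

Call:
jog_arm --moves "1 0 0 -0.005 0;1 0 0 -0.01 0;1 0 0 -0.014 0;1 0 0 -0.016 0;1 0 0 -0.016 0;1 0 0 -0.016 0;1 0 0 -0.016 0;1 0 0 -0.016 0"

```text
t: 56.28
eef_pos: [613.0, 101.6, 53.8]
tcp_rot: [3.141, 0.001, 2.981]
contact_force: [-0.6, -0.1, -1.2]
grip_width: 38.8
grasp_force: 30.6
```

Call:
jog_arm --moves "1 0 0 -0.004 0;1 0 0 -0.007 0;1 0 0 -0.009 0;1 0 0 -0.01 0;1 0 0 -0.01 0;1 0 0 -0.01 0;1 0 0 -0.01 0;1 0 0 -0.01 0"

```text
t: 56.95
eef_pos: [612.6, 101.5, 43.8]
tcp_rot: [3.142, 0.0, 2.98]
contact_force: [-3.2, -0.8, 5.4]
grip_width: 39.0
grasp_force: 31.1
```

Call:
jog_arm --moves "0.3 0 0 0 0;0.3 0 0 0 0;0.3 0 0 0 0;0.3 0 0 0 0;0.3 0 0 0.03 0;0.3 0 0 0.06 0;0.3 0 0 0.09 0;0.3 0 0 0.12 0"

```text
t: 57.62
eef_pos: [612.5, 101.5, 164.4]
tcp_rot: [-3.141, -0.0, 2.981]
contact_force: [1.4, 0.5, -1.3]
grip_width: 59.6
grasp_force: 0.0
```

Call:
jog_arm --moves "0.3 -0.006 0.02 0.03 0;0.3 -0.012 0.04 0.06 0;0.3 -0.018 0.06 0.09 0;0.3 -0.024 0.074 0.12 0;0.3 -0.024 0.074 0.134 0;0.3 -0.024 0.074 0.134 0;0.3 -0.024 0.074 0.134 0;0.3 -0.024 0.074 0.134 0"

```text
t: 58.28
eef_pos: [588.8, 175.3, 295.8]
tcp_rot: [-3.141, -0.001, 2.981]
contact_force: [-1.2, 0.2, 0.1]
grip_width: 59.6
grasp_force: 0.0
```

```bash
cat > chk.py <<'E'
from rack import *
s0=arm.observe();w=grab_frame("wrist");T=wristT(w,s0);print(s0["t"],s0["eef_pos"],s0["tcp_rot"])
save(w,'fin_%d.png'%w.get("shot",0))
c=(627.8,179.2);th=-.16;s=np.arange(-120,121,.5)
for off in(-40,40): print('z6',off,edges(samp(w,T,th,6,c,off,s),s))
for off in(-79,1,81): print('tube top z92',off,edges(samp(w,T,th,92,c,off,s,2),s,25))
u=np.arange(-130,131,.5)
for off in(-60,0,60): print('across z72 s=',-off,edges(samp(w,T,th+np.pi/2,72,c,off,u,2),u,25))
E
python3 chk.py
python3 - <<'E'
import cv2,numpy as np
from h import *
t=grab_frame("top");b=grab_frame("scene");w=grab_frame("wrist")
cv2.imwrite('pics/final.png',np.vstack([np.hstack([cv2.resize(t["color"],(400,300)),cv2.resize(b["color"],(400,300))]),np.hstack([cv2.resize(w["color"],(400,300)),cv2.resize(t["color"][110:270,110:350],(400,300))])])[:,:,::-1])
E
```

```text
58.2833 [588.82274143 175.28612281 295.8447631 ] [-3.14086462e+00 -1.42418254e-03  2.98050615e+00]
z6 -40 [(-100.0, 92), (-64.5, 84), (60.5, 69), (95.5, 88)]
z6 40 [(-100.0, 101), (-64.5, 80), (60.5, 77), (95.5, 81)]
tube top z92 -79 [(-102.5, 71), (-93.5, 48), (-80.0, 52), (-51.0, 116), (-44.0, 120), (39.0, 107), (46.5, 104), (75.0, 53), (88.5, 71)]
tube top z92 1 [(-102.5, 128), (-94.0, 65), (-91.5, 33), (-80.5, 41), (-51.0, 74), (-43.5, 81), (39.0, 69), (46.5, 64), (76.0, 40), (88.5, 69), (116.0, 32)]
tube top z92 81 [(-102.0, 94), (-92.5, 112), (-80.5, 84), (-50.5, 68), (-44.0, 72), (39.5, 71), (46.0, 68), (56.0, 69)]
across z72 s= 60 [(-100.0, 70), (-47.5, 71), (-21.5, 55), (21.5, 56), (45.0, 81), (56.5, 28), (59.5, 29), (101.0, 43)]
across z72 s= 0 [(-99.5, 76), (-60.5, 44), (-18.5, 69), (20.5, 80), (61.0, 51), (101.5, 44)]
across z72 s= -60 [(-99.5, 75), (-60.0, 49), (-18.5, 68), (21.0, 85), (62.0, 48), (101.5, 49)]
```

View pics/final.png

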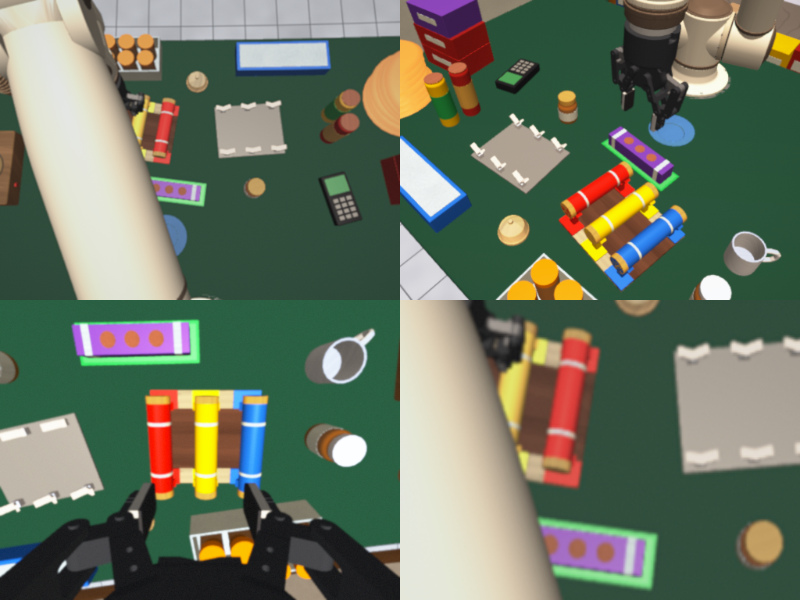

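All three tubes match the rack's midline: band midpoints at -2.3 mm against -2.25. The carton is on the mat, the jar has not moved, and the arm is clear. I'm handing in.

```bash
python3 -c "
from rig import arm
print(arm.job_done())"
```

```text
the job is handed in; nothing more can be done
None
```

The job is done and handed in: the carton lies on the mat, centred to about 1 mm and lined up; each tube is back in its own colour's cradle, centred end to end; and the honey jar was left where it stood.

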